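# Grade the V-blocks and seat the stepped spindle level

## Task

Set up the stepped spindle level for inspection: stand the three V-blocks centrally on the three bright pads of the dark cast bed, in order of height with the lowest next to the upright end stop and the tallest at the far end, their V grooves in line along the bed. Then take the spindle off its wooden cradle and lay it in the V-blocks, thick end close to the stop screw, so that it rests level with each diameter in its own V; lower it in, do not drop it.

Things in the scene. Friction and masses are not known exactly. Their poses are not given: they have to be found in the camera images.
- v_low: Lowest steel V-block, 42 mm high, 50 mm wide (x), 30 mm long (y), 0.4 kg, loose on the bench. Its 90 degree V (mouth 40 mm, depth 20 mm, bottom of the V 22 mm above the underside) opens upward and runs along its y axis. Take it across the flat upright side faces, 50 mm apart along x. Origin at the centre of the underside; half a turn about z makes no difference.
- v_mid: Middle steel V-block, 50.5 mm high, 50 mm wide (x), 30 mm long (y), 0.5 kg, loose on the bench. Its 90 degree V (mouth 40 mm, depth 20 mm, bottom of the V 30.5 mm above the underside) opens upward and runs along its y axis. Take it across the flat upright side faces, 50 mm apart along x. Origin at the centre of the underside; half a turn about z makes no difference.
- v_tall: Tallest steel V-block, 59 mm high, 50 mm wide (x), 30 mm long (y), 0.6 kg, loose on the bench. Its 90 degree V (mouth 40 mm, depth 20 mm, bottom of the V 39 mm above the underside) opens upward and runs along its y axis. Take it across the flat upright side faces, 50 mm apart along x. Origin at the centre of the underside; half a turn about z makes no difference.
- spindle: aluminium spindle, 245 mm, 0.6 kg. Origin on its axis, at the hold point (grip across 44 mm; 11 mm from the centre of mass). y runs along it, thick to thin: diameter 44 mm from y=-75 to 15 mm, 32 to y=90, 20 to y=170. Starts level, axis 48 mm above the bench. Seated: axis level 53 mm above the pads, hold point midway between low and middle pad, some 8 mm from thick end to stop screw.
- pad_left: Left-hand bright steel pad, 62 x 42 mm, 4 mm proud of the dark cast bed. Origin at the centre of its top face, 16 mm above the bench; y along the bed (the row), x across it, z up. 90 mm from pad_mid along the bed, on its +y side. The end stop stands either beside this pad or beside pad_right.
- pad_mid: Middle bright steel pad, 62 x 42 mm, 4 mm proud of the dark cast bed. Origin at the centre of its top face, 16 mm above the bench; y along the bed (the row), x across it, z up. 
- pad_right: Right-hand bright steel pad, 62 x 42 mm, 4 mm proud of the dark cast bed. Origin at the centre of its top face, 16 mm above the bench; y along the bed (the row), x across it, z up. 90 mm from pad_mid along the bed, on its -y side.
- end_stop: dark steel upright plate, 48 mm wide, 78 mm high, 10 mm thick, bolted to either end of the bed; a 12 mm brass stop screw passes through it at the seated spindle's height and ends 10 mm from the plate's middle. Origin under its foot, 48 mm beyond the nearest pad's centre, 12 mm above the bench; y along the bed. The bed's other end has only two low bolt heads.
- cradle: fixed wooden cradle in which the spindle starts, axes parallel: board 215 mm (y) x 50 x 12 mm with two notched chocks, 56 mm wide, 20 mm thick, at y=-90 mm (thick end, 37 mm high) and y=+90 mm (thin end, 46 mm high). The spindle's hold point is at y=-40 mm, with open room for fingers beside it. Origin at the centre of the underside.

How it is judged:
By the outcome, as a careful person would: the job done as asked, in the order asked, and still so for the second after the job is handed in, with the robot touching nothing.
It also fails if it takes over 96 s, if anything falls off the work surface, if the arm or the gripper's body presses on something with over 40 N, if the wrist force passes 120 N, or if a joint passes its speed limit or range.

## Robot

A 6-joint arm with a two-finger parallel gripper is mounted at the origin on a cart in front of the work surface, level with it; the furniture and walls round the work are solid. World frame = base frame: x ahead of the robot, y to its left, z up, the work surface at z = 0. Lengths are in m, angles in degrees, forces in N, time in s.
With the tool pointing down it reaches from about 0.4 to 0.825 m from the base axis. Payload 7 kg.
Tool frame: the origin (TCP) lies between the finger pads; the fingertips stand 11 mm ahead of it and the grasp point (between the pads) lies 8 mm behind it; z points along the fingers, y is the direction in which the jaws open and shut (so a half turn about z gives the same grasp; the last joint's range is limited). The gripper opens to 88 mm and grips with 3 to 60 N. Pads are 19 mm wide; open, the fingers measure 130 mm over their backs; the gripper's body (78 mm by 193 mm) begins 47 mm behind the grasp point.
Start: joints at [-54.196, 20.546, 0.682, 0, -70.136, -16.507], TCP at [0.223, -0.637, 0.238] pointing down, gripper open.
Joint ranges: [-176.03, 176.03], [-82.01, 121.73], [-58.28, 71.71], [-173.87, 95.51], [-174.79, -0.11], [-173.66, 173.66]. Speed limits (degrees/s): [136.94, 136.94, 172.46, 180, 180, 180].

## Interface

Orientations are given as [roll, pitch, yaw] about the fixed x, y, z axes, in that order (R = Rz(yaw) Ry(pitch) Rx(roll)).
In Python, from plant import r gives the robot as it stands.
- The arm moves only by the shell command python3 -m inch 'ROWS' [OPENING] [FORCE]. ROWS is JSON, a list of rows, each an object of numbers: "x", "y", "z": the shift along the tool's x, y, z as a fraction of full scale; "yaw": the turn about the tool's z as a fraction of full scale. In form: [{"x": .., "y": .., "z": .., "yaw": ..}, ...]. A call has 1 to 5 rows; each row shifts and turns the pose as measured when the row begins, along the tool's axes as they then stand; what a row does not reach is not made up. Full scale, the value 1, is 0.025 m for a shift and 4 degrees for a turn. A row lasts 1/12 s, in which the tool goes at most 41.7 mm and 7.16 degrees, less where a joint would pass 70% of its speed; a pose out of reach is approached as far as the arm can. A call with a number of a shift or a turn outside -1 to 1 is refused whole. A call with a gripper value outside its range is refused whole. OPENING is the opening, from -1 (shut) to 1 (fully open), set as the call begins (- or left out, the last holds). The fingers move at their own pace and stop on an object; FORCE is the grip in N (left out, the last holds). Time passes only in rows, so rows that do not move let the fingers close. It gives the time, the measured TCP pose, the force and the opening at its end, in the units of the state.
- r.get_state(): the state, without advancing time (a new reading comes with each control period).
- r.capture(name): name is "scene" or "top"; returns (picture, depth): 420x560x3 uint8, red, green, blue; 420x560 float32, m along the optical axis (not along the pixel's ray), 0 where there is no reading.
- r.camera_info(name): a dict with "mtx" (3x3 intrinsics, pixels), "k1" (the pictures are not rectified: a ray, as slopes to the right and down, at radius r is drawn at 1 + k1 r^2 times it, then the intrinsics apply), "pose" (4x4, takes a point from camera to world coordinates). Camera axes: x right, y down, z forward; pixel columns grow to the right and rows downward; lengths in m; the calibration is good to about 2 mm. A picture is of the moment at which its call begins. camera_info takes no time and is no camera call.
- r.close_job(): hands the job in, once; it reports no verdict.
The state is a dict: "time_s": time; "joints": joint angles; "qd": joint speeds; "joint_torque": joint torques, N m; "tcp_pos": TCP position; "eef_rot": TCP orientation; "contact_force": force on the tool from outside, world axes, zero at the start; "moment": the same for the moment, N m; "gripper_width": finger opening in m.
Only numpy, scipy, OpenCV 4.12 (cv2) and the standard library are available. Lean on these libraries where they do the work, as an engineer would, in place of code of your own. Each camera call takes 0.05 s, during which the arm holds its last target. There are 200 camera calls.

## Working session

There is one attempt and no reset: what is moved stays moved. The work goes in short steps, Python scripts to look and compute and a shell command to move; the robot and the scene stay as the last step left them, time stands still between calls to the robot, and variables do not carry over. Pictures are saved under pics/ and viewed, about 12 in all and at most 16, crops included, and the job is handed in when it is done.

```bash
ls; mkdir -p pics; python3 - <<'E'
from plant import r
import cv2,numpy as np
print(r.get_state())
for n in ("scene","top"):
    i=r.camera_info(n);print(n,i)
    p,d=r.capture(n);cv2.imwrite(f"pics/{n}0.png",p[:,:,::-1]);np.save(f"pics/{n}0.npy",d)
E
```

```text
pics
{'time_s': 0.0, 'joints': array([-5.41941206e+01,  2.05907771e+01,  6.33303488e-01, -2.03626124e-02,
       -7.01367206e+01, -1.65064674e+01]), 'qd': array([-0.0121344 , -0.00309043, -0.05304543, -0.09038222,  0.06762585,
        0.07886785]), 'joint_torque': array([ 6.44206175e-04, -5.82722890e+01,  2.93045729e+01,  6.99727133e+00,
        6.83208142e-03, -1.44741675e-04]), 'tcp_pos': array([ 0.22290059, -0.63662306,  0.23662578]), 'eef_rot': array([ 1.79904249e+02, -8.41215323e-03, -1.60707515e+02]), 'contact_force': array([-0.18578969,  0.07897978, -0.23744038]), 'moment': array([0.01446479, 0.00462095, 0.00043955]), 'gripper_width': 0.0874021515828805}
scene {'mtx': array([[490.26652772,   0.        , 276.02455807],
       [  0.        , 490.26652772, 206.77519816],
       [  0.        ,   0.        ,   1.        ]]), 'k1': 0.03998554526973655, 'pose': array([[-0.74864822, -0.41076985,  0.52037868,  0.08611562],
       [-0.66275402,  0.44379205, -0.6031631 ,  0.80794334],
       [ 0.01682129, -0.79644005, -0.6044835 ,  0.61730964],
       [ 0.        ,  0.        ,  0.        ,  1.        ]])}
top {'mtx': array([[419.13574809,   0.        , 274.52900542],
       [  0.        , 419.13574809, 205.44375869],
       [  0.        ,   0.        ,   1.        ]]), 'k1': 0.006492958331409383, 'pose': array([[-0.01773111, -0.99835425,  0.05453806,  0.49821517],
       [-0.99942899,  0.01926654,  0.02775768,  0.23413632],
       [-0.02876276, -0.05401475, -0.9981258 ,  0.90597978],
       [ 0.        ,  0.        ,  0.        ,  1.        ]])}
```

View pics/top0.png

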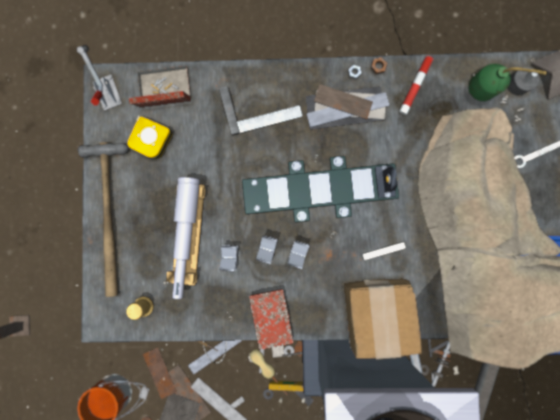

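View pics/scene0.png

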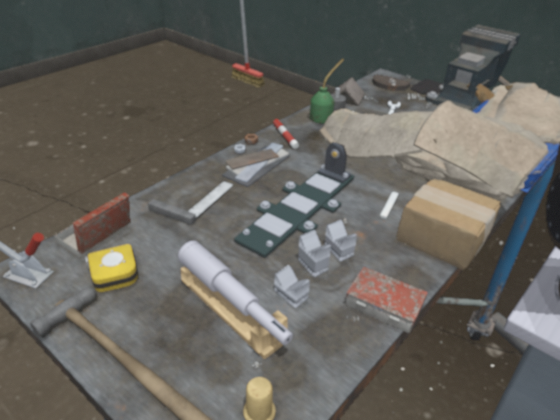

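```bash
cat > h.py <<'E'
import numpy as np,cv2
from plant import r
def rays(n,uv):
    i=r.camera_info(n);uv=np.atleast_2d(np.array(uv,float))
    f=i["mtx"][0,0];d=(uv-i["mtx"][:2,2])/f;s=d.copy()
    for _ in range(8): s=d/(1+i["k1"]*(s**2).sum(1,keepdims=True))
    T=i["pose"];return T[:3,3],np.c_[s,np.ones(len(s))]@T[:3,:3].T
def onz(n,uv,z):
    o,d=rays(n,uv);return o+d*((z-o[2])/d[:,2])[:,None]
def tri(uvs,uvt):
    a,d=rays("scene",uvs);b,e=rays("top",uvt);out=[]
    for x,y in zip(d,e):
        t=np.linalg.lstsq(np.c_[x,-y],b-a,rcond=None)[0];p=a+x*t[0];q=b+y*t[1]
        out.append(np.r_[(p+q)/2,np.linalg.norm(p-q)])
    return np.array(out)
def proj(n,P):
    i=r.camera_info(n);T=i["pose"];p=(np.atleast_2d(P)-T[:3,3])@T[:3,:3];s=p[:,:2]/p[:,2:]
    s=s*(1+i["k1"]*(s**2).sum(1,keepdims=True));return s*i["mtx"][0,0]+i["mtx"][:2,2]
def cloud(n,d):
    v,u=np.mgrid[:d.shape[0],:d.shape[1]];o,k=rays(n,np.c_[u.ravel(),v.ravel()])
    return (o+k*d.reshape(-1,1)).reshape(*d.shape,3)
def crop(img,u0,v0,u1,v1,k):return cv2.resize(img[v0:v1,u0:u1],None,fx=k,fy=k,interpolation=cv2.INTER_CUBIC)
E
python3 - <<'E'
from h import *
t=cv2.imread("pics/top0.png");s=cv2.imread("pics/scene0.png")
a=crop(t,160,150,410,310,3.2);cv2.imwrite("pics/tc.png",a)
b=crop(s,170,130,370,360,2.6);cv2.imwrite("pics/sc.png",b)
for n in("top","scene"):
    c=cloud(n,np.load(f"pics/{n}0.npy"))
    if n=="top":
        for (u,v) in [(210,300),(278,193),(320,188),(363,184),(185,200),(180,250),(178,282),(228,265),(269,240),(299,245),(390,178),(400,270)]:
            print(u,v,np.round(c[v,u],4),np.std(c[v-2:v+3,u-2:u+3,2]).round(4))
E
```

```text
210 300 [ 0.3467  0.402  -0.0023] 0.0017
278 193 [0.5732 0.251  0.017 ] 0.0015
320 188 [0.5818 0.1618 0.0187] 0.0012
363 184 [0.5884 0.0712 0.0197] 0.0014
185 200 [0.5584 0.4375 0.0693] 0.0011
180 250 [0.4581 0.4493 0.065 ] 0.0015
178 282 [0.3936 0.4552 0.0588] 0.0011
228 265 [0.4242 0.3568 0.0363] 0.0035
269 240 [0.4749 0.2701 0.0586] 0.0022
299 245 [0.4636 0.2097 0.0512] 0.0024
390 178 [0.5928 0.0296 0.0813] 0.0059
400 270 [ 4.05e-01 -5.40e-03 -4.00e-04] 0.1776
```

View pics/tc.png

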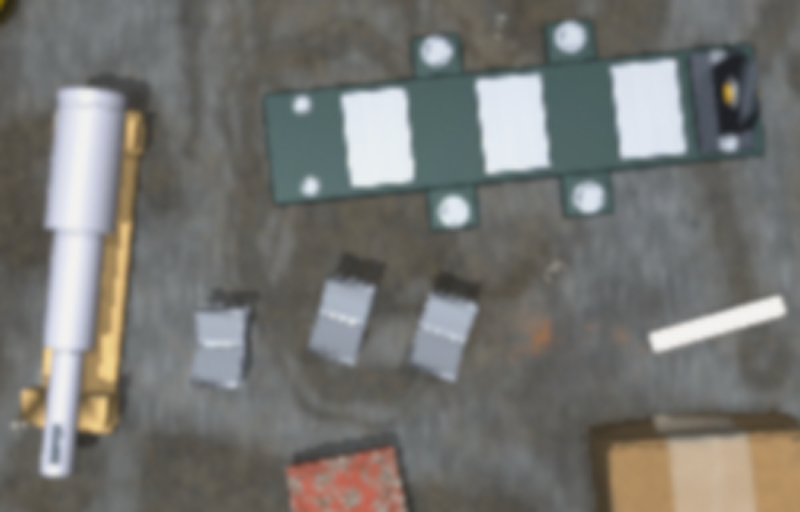

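View pics/sc.png

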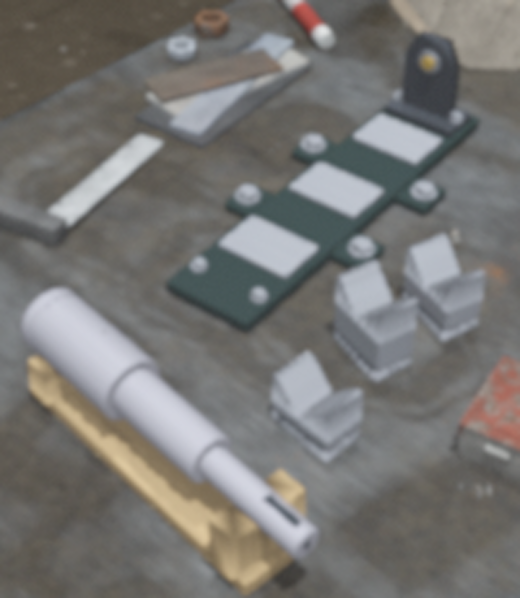

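```bash
cat > blocks.py <<'E'
from h import *
import sys
def rep(n,d,regs,z0):
    c=cloud(n,d)
    for k,(x,y) in regs.items():
        m=(abs(c[...,0]-x)<.045)&(abs(c[...,1]-y)<.03)&(c[...,2]>z0)&(d>0)
        P=c[m];
        if len(P)<20: print(n,k,len(P));continue
        (cx,cy),(w,h),a=cv2.minAreaRect((P[:,:2]*1000).astype(np.float32))
        print(n,k,len(P),"rect c",round(cx,1),round(cy,1),"size",round(w,1),round(h,1),"ang",round(a,1),"z98",np.percentile(P[:,2],[90,97]).round(4), "med",np.median(P[:,:2],0).round(4))
E
python3 - <<'E'
from blocks import *
R={"A":(.43,.357),"B":(.462,.272),"C":(.46,.21)}
for n in("top","scene"): rep(n,np.load(f"pics/{n}0.npy"),R,.02)
# pads by colour, top & scene
t=cv2.imread("pics/top0.png");s=cv2.imread("pics/scene0.png")
for n,im,box in(("top",t,(260,165,380,215)),("scene",s,(240,160,350,250))):
    g=im.min(2);m=np.zeros_like(g);u0,v0,u1,v1=box;th=185 if n=="top" else 150;m[v0:v1,u0:u1]=(g[v0:v1,u0:u1]>th)*255
    for c in cv2.findContours(m,0,1)[0]:
        if cv2.contourArea(c)<150:continue
        M=cv2.moments(c);u=(M["m10"]/M["m00"],M["m01"]/M["m00"])
        X=onz(n,c[:,0],.016)[:,:2]*1000;rc=cv2.minAreaRect(X.astype(np.float32))
        print(n,"pad",np.round(u,1),onz(n,u,.016).round(4),np.round(rc[1],1),round(rc[2],1))
E
```

```text
top A 367 rect c 439.0 357.4 size 30.4 50.1 ang 85.0 z98 [0.0426 0.0442] med [0.4377 0.3565]
top B 384 rect c 455.9 276.4 size 29.9 50.2 ang 73.8 z98 [0.06   0.0609] med [0.4558 0.2765]
top C 376 rect c 444.4 212.2 size 30.1 49.9 ang 71.2 z98 [0.0515 0.053 ] med [0.4441 0.2122]
scene A 644 rect c 437.2 357.6 size 32.7 52.9 ang 85.1 z98 [0.0418 0.0433] med [0.4397 0.3617]
scene B 773 rect c 453.0 276.9 size 32.8 53.7 ang 73.8 z98 [0.0581 0.0599] med [0.4535 0.2838]
scene C 602 rect c 442.3 212.6 size 32.7 53.6 ang 70.5 z98 [0.0499 0.0514] med [0.4451 0.2187]
top pad [277.7 192.6] [[0.5741 0.2516 0.016 ]] [61.  40.9] 4.9
top pad [319.8 188.1] [[0.5818 0.162  0.016 ]] [60.7 40.7] 4.9
top pad [362.2 183.8] [[0.5892 0.0723 0.016 ]] [60.3 40.5] 4.7
scene pad [310.1 240.9] [[0.4876 0.2435 0.016 ]] [37.5 49.5] 52.6
scene pad [336.7 230.3] [[0.4692 0.185  0.016 ]] [32.6 60.7] 47.3
scene pad [272.9 224. ] [[0.5716 0.2535 0.016 ]] [62.5 43. ] 5.0
scene pad [299.1 202.2] [[0.5792 0.1641 0.016 ]] [62.4 42.9] 4.9
scene pad [322.4 182.7] [[0.5872 0.0745 0.016 ]] [62.7 43. ] 4.2
scene pad [249.2 170.9] [[0.7362 0.1491 0.016 ]] [37.7 87. ] 14.6
```

```bash
cat > plan.py <<'E'
import sys
from h import *
# usage: plan.py x y z yaw : what remains, in tool axes and units (after turn to yaw)
def go(x,y,z,yaw=None):
    s=r.get_state();p=s["tcp_pos"];w=s["eef_rot"][2]
    yaw=w if yaw is None else yaw
    d=np.array([x,y,z])-p;dy=(yaw-w+180)%360-180
    for nm,th in(("now",w),("after turn",yaw)):
        a=np.radians(th);v=np.array([d[0]*np.cos(a)+d[1]*np.sin(a),d[0]*np.sin(a)-d[1]*np.cos(a),-d[2]])/.025
        print(nm,"tool xyz units",v.round(2),"yaw units",round(-dy/4,2))
    print("t",round(s["time_s"],2),"tcp",p.round(4),s["eef_rot"].round(2),"F",s["contact_force"].round(1),"w",round(s["gripper_width"],4),"j",s["joints"].round(0))
if __name__=="__main__": go(*map(float,sys.argv[1:]))
E
python3 - <<'E'
from h import *
c=cloud("top",np.load("pics/top0.npy"));d=np.load("pics/top0.npy")
c2=cloud("scene",np.load("pics/scene0.npy"))
for x in np.arange(.2,.9,.1):
    o=[]
    for y in np.arange(-.7,.6,.1):
        z=[np.percentile(k[...,2][(abs(k[...,0]-x)<.05)&(abs(k[...,1]-y)<.05)],99) if ((abs(k[...,0]-x)<.05)&(abs(k[...,1]-y)<.05)).sum()>30 else np.nan for k in (c,c2)]
        o.append(f"{np.nanmax(z)*1000:5.0f}")
    print(round(x,1),o)
# spindle points
m=(c[...,2]>.05)&(abs(c[...,0]-.47)<.16)&(abs(c[...,1]-.445)<.04)
m2=(c2[...,2]>.05)&(abs(c2[...,0]-.47)<.16)&(abs(c2[...,1]-.445)<.04)
for k,mm in((c,m),(c2,m2)):
    P=k[mm]
    for x in np.arange(.33,.62,.02):
        q=P[abs(P[:,0]-x)<.01]
        if len(q)>5: print(round(x,2),len(q),"y",q[:,1].min().round(4),q[:,1].max().round(4),"ridge",np.median(q[q[:,2]>np.percentile(q[:,2],80)],0).round(4))
    print("x range",P[:,0].min(),P[:,0].max())
E
python3 plan.py .555 -.2 .3 -95
```

```text
0.2 [' -836', ' -795', ' -882', ' -890', '   53', '  130', '  122', '  251', '  228', '  nan', '  nan', '  nan', '  nan']
0.3 [' -832', '   69', '   70', '   68', '  118', '  157', '  157', '   91', '   92', '   34', '   35', '    4', '   58']
0.4 [' -891', '   81', '   79', '   64', '  126', '  172', '  182', '  120', '   91', '   51', '   60', '   61', '   62']
0.5 ['  177', '  176', '  136', '   54', '   89', '  154', '  165', '   96', '   16', '  906', '   60', '   71', '   68']
0.6 ['  178', '  177', '  136', '    4', '   11', '  100', '  122', '   91', '   19', '   19', '   19', '   72', '   66']
0.7 ['  nan', '   17', '   17', '    9', '   11', '   69', '   78', '   16', '   24', '   19', '   19', '   19', '   36']
0.8 ['  nan', '    4', '   26', '   46', '   60', '  158', '   20', '   20', '   25', '   23', '   14', '   90', '   92']
0.37 92 y 0.4486 0.4673 ridge [0.3699 0.4573 0.0598]
0.39 96 y 0.4463 0.4678 ridge [0.3879 0.4551 0.0597]
0.41 95 y 0.4431 0.4646 ridge [0.4117 0.4544 0.0598]
0.43 94 y 0.4393 0.4633 ridge [0.4276 0.4524 0.0586]
0.45 145 y 0.4341 0.4664 ridge [0.
[... 904 characters left out ...]
4898 0.4479 0.0644]
0.51 291 y 0.4249 0.4673 ridge [0.5157 0.4447 0.0687]
0.53 256 y 0.4242 0.4669 ridge [0.5305 0.4455 0.0702]
0.55 237 y 0.4232 0.4652 ridge [0.5495 0.442  0.0699]
0.57 240 y 0.4221 0.4629 ridge [0.5697 0.4399 0.0702]
0.59 222 y 0.4196 0.4606 ridge [0.5892 0.4385 0.0705]
0.61 31 y 0.4272 0.4583 ridge [0.6019 0.4402 0.0696]
x range 0.3564069038268476 0.6048052324087055
now tool xyz units [-18.31  12.1   -2.53] yaw units -16.43
after turn tool xyz units [-18.56 -11.71  -2.53] yaw units -16.43
t 0.1 tcp [ 0.2229 -0.6367  0.2367] [ 1.7992e+02 -1.0000e-02 -1.6071e+02] F [-0.3  0.2  0.3] w 0.0878 j [-54.  21.   1.  -0. -70. -17.]<stdin>:8: RuntimeWarning: All-NaN axis encountered
```

```bash

python3 -m inch '[{"z":-0.5,"yaw":-1},{"z":-0.5,"yaw":-1},{"z":-0.5,"yaw":-1},{"z":-0.5,"yaw":-1},{"z":-0.5,"yaw":-1}]' 1
python3 -m inch '[{"yaw":-1},{"yaw":-1},{"yaw":-1},{"yaw":-1},{"yaw":-1}]'
python3 -m inch '[{"yaw":-1},{"yaw":-1},{"yaw":-1},{"yaw":-1},{"yaw":-1}]'
python3 plan.py .555 -.2 .3 -95
```

```text
now tool xyz units [-18.31  12.1   -2.53] yaw units -16.43
after turn tool xyz units [-18.56 -11.71  -2.53] yaw units -16.43
t 0.1 tcp [ 0.2229 -0.6367  0.2367] [ 1.7992e+02 -1.0000e-02 -1.6071e+02] F [-0.3  0.2  0.3] w 0.0878 j [-54.  21.   1.  -0. -70. -17.]validation failed for argument at $[0]...
validation failed for argument at $[0]...
validation failed for argument at $[0]...
```

```bash

python3 -m inch '[{"x":0,"y":0,"z":-0.5,"yaw":-1},{"x":0,"y":0,"z":-0.5,"yaw":-1},{"x":0,"y":0,"z":-0.5,"yaw":-1},{"x":0,"y":0,"z":-0.5,"yaw":-1},{"x":0,"y":0,"z":-0.5,"yaw":-1}]' 1 && 
python3 -m inch '[{"x":0,"y":0,"z":0,"yaw":-1},{"x":0,"y":0,"z":0,"yaw":-1},{"x":0,"y":0,"z":0,"yaw":-1},{"x":0,"y":0,"z":0,"yaw":-1},{"x":0,"y":0,"z":0,"yaw":-1}]' &&
python3 -m inch '[{"x":0,"y":0,"z":0,"yaw":-1},{"x":0,"y":0,"z":0,"yaw":-1},{"x":0,"y":0,"z":0,"yaw":-1},{"x":0,"y":0,"z":0,"yaw":-1},{"x":0,"y":0,"z":0,"yaw":-1}]'
python3 plan.py .555 -.2 .3 -95
```

```text
time_s: 0.52
tcp_pos: [0.2219, -0.6341, 0.2944]
eef_rot: [179.2, 0.2, -140.0]
contact_force: [0.4, -0.4, -0.3]
gripper_width: 0.0876
time_s: 0.93
tcp_pos: [0.2221, -0.6345, 0.2963]
eef_rot: [179.4, 0.4, -119.0]
contact_force: [-0.0, 1.0, -0.0]
gripper_width: 0.0873
time_s: 1.35
tcp_pos: [0.2218, -0.6333, 0.2934]
eef_rot: [179.5, 0.9, -98.0]
contact_force: [-0.7, -0.5, -0.4]
gripper_width: 0.0876
now tool xyz units [-19.01 -10.8   -0.26] yaw units -0.74
after turn tool xyz units [-18.43 -11.77  -0.26] yaw units -0.74
t 1.35 tcp [ 0.2218 -0.6333  0.2934] [179.47   0.85 -97.97] F [-0.7 -0.5 -0.4] w 0.0876 j [-54.  19.   6.  -0. -78.  46.]
```

```bash

python3 -m inch '[{"x":-1,"y":-0.64,"z":0,"yaw":-0.7},{"x":-1,"y":-0.64,"z":0,"yaw":0},{"x":-1,"y":-0.64,"z":0,"yaw":0},{"x":-1,"y":-0.64,"z":0,"yaw":0},{"x":-1,"y":-0.64,"z":0,"yaw":0}]' && 
python3 -m inch '[{"x":-1,"y":-0.64,"z":0,"yaw":0},{"x":-1,"y":-0.64,"z":0,"yaw":0},{"x":-1,"y":-0.64,"z":0,"yaw":0},{"x":-1,"y":-0.64,"z":0,"yaw":0},{"x":-1,"y":-0.64,"z":0,"yaw":0}]' && 
python3 -m inch '[{"x":-1,"y":-0.64,"z":0,"yaw":0},{"x":-1,"y":-0.64,"z":0,"yaw":0},{"x":-1,"y":-0.64,"z":0,"yaw":0},{"x":-1,"y":-0.64,"z":0,"yaw":0},{"x":-1,"y":-0.64,"z":0,"yaw":0}]' 
python3 plan.py .438 .3575 .25 -95
```

```text
time_s: 1.77
tcp_pos: [0.3119, -0.5153, 0.2896]
eef_rot: [179.2, 1.2, -95.2]
contact_force: [0.5, -0.9, 0.4]
gripper_width: 0.0878
time_s: 2.18
tcp_pos: [0.4054, -0.3909, 0.2892]
eef_rot: [179.0, 1.3, -95.3]
contact_force: [0.7, -0.2, 0.6]
gripper_width: 0.0877
time_s: 2.6
tcp_pos: [0.499, -0.2663, 0.2896]
eef_rot: [178.9, 1.4, -95.3]
contact_force: [0.6, -0.2, -0.5]
gripper_width: 0.0877
now tool xyz units [-24.62   4.72   1.58] yaw units -0.07
after turn tool xyz units [-24.64   4.6    1.58] yaw units -0.07
t 2.6 tcp [ 0.499  -0.2663  0.2896] [178.9    1.41 -95.27] F [ 0.6 -0.2 -0.5] w 0.0877 j [ -9.  10.  -7.  -1. -75.   4.]
```

```bash

python3 -m inch '[{"x":-1,"y":0.1,"z":0,"yaw":0},{"x":-1,"y":0.1,"z":0,"yaw":0},{"x":-1,"y":0.1,"z":0,"yaw":0},{"x":-1,"y":0.1,"z":0,"yaw":0},{"x":-1,"y":0.1,"z":0,"yaw":0}]' && 
python3 -m inch '[{"x":-1,"y":0.2,"z":0,"yaw":0},{"x":-1,"y":0.2,"z":0,"yaw":0},{"x":-1,"y":0.2,"z":0,"yaw":0},{"x":-1,"y":0.2,"z":0,"yaw":0},{"x":-1,"y":0.2,"z":0,"yaw":0}]' && 
python3 -m inch '[{"x":-1,"y":0.2,"z":0,"yaw":0},{"x":-1,"y":0.2,"z":0,"yaw":0},{"x":-1,"y":0.2,"z":0,"yaw":0},{"x":-1,"y":0.2,"z":0,"yaw":0},{"x":-1,"y":0.2,"z":0,"yaw":0}]' && 
python3 -m inch '[{"x":-1,"y":0.2,"z":0,"yaw":0},{"x":-1,"y":0.2,"z":0,"yaw":0},{"x":-1,"y":0.2,"z":0,"yaw":0},{"x":-1,"y":0.2,"z":0,"yaw":0},{"x":-1,"y":0.2,"z":0,"yaw":0}]' && 
python3 -m inch '[{"x":-1,"y":0.2,"z":0,"yaw":0},{"x":-0.7,"y":0.2,"z":0,"yaw":0},{"x":0,"y":0,"z":0,"yaw":0},{"x":0,"y":0,"z":0,"yaw":0},{"x":0,"y":0,"z":0,"yaw":0}]' 
python3 plan.py .438 .3575 .1 -95
```

```text
time_s: 3.02
tcp_pos: [0.4999, -0.1335, 0.2894]
eef_rot: [178.6, 1.4, -95.2]
contact_force: [-0.1, -0.0, 0.4]
gripper_width: 0.0878
time_s: 3.43
tcp_pos: [0.484, -0.0005, 0.2916]
eef_rot: [178.4, 1.4, -95.2]
contact_force: [1.0, -0.3, -0.3]
gripper_width: 0.0877
time_s: 3.85
tcp_pos: [0.4673, 0.1322, 0.2948]
eef_rot: [178.3, 1.4, -95.2]
contact_force: [0.9, 0.4, 0.8]
gripper_width: 0.0875
time_s: 4.27
tcp_pos: [0.4507, 0.2649, 0.2979]
eef_rot: [178.2, 1.4, -95.2]
contact_force: [1.0, 0.9, 0.2]
gripper_width: 0.0876
time_s: 4.68
tcp_pos: [0.4422, 0.3142, 0.2968]
eef_rot: [178.0, 1.2, -94.9]
contact_force: [0.3, -0.4, 0.5]
gripper_width: 0.0874
now tool xyz units [-1.71  0.31  7.87] yaw units 0.02
after turn tool xyz units [-1.71  0.32  7.87] yaw units 0.02
t 4.68 tcp [0.4422 0.3142 0.2968] [178.     1.23 -94.94] F [ 0.3 -0.4  0.5] w 0.0874 j [ 54.   7.  -9.  -2. -74. -59.]
```

```bash

python3 -m inch '[{"x":-0.35,"y":0.06,"z":1,"yaw":0},{"x":-0.35,"y":0.06,"z":1,"yaw":0},{"x":-0.35,"y":0.06,"z":1,"yaw":0},{"x":-0.35,"y":0.06,"z":1,"yaw":0},{"x":-0.35,"y":0.06,"z":1,"yaw":0}]' && 
python3 -m inch '[{"x":0,"y":0,"z":1,"yaw":0},{"x":0,"y":0,"z":0,"yaw":0},{"x":0,"y":0,"z":0,"yaw":0},{"x":0,"y":0,"z":0,"yaw":0},{"x":0,"y":0,"z":0,"yaw":0}]' && python3 -m inch '[{"x":0,"y":0,"z":0,"yaw":0},{"x":0,"y":0,"z":0,"yaw":0},{"x":0,"y":0,"z":0,"yaw":0},{"x":0,"y":0,"z":0,"yaw":0},{"x":0,"y":0,"z":0,"yaw":0}]'
python3 plan.py .438 .3575 .022 -95
python3 - <<'E'
from h import *
for n in("scene","top"):
    p,d=r.capture(n);cv2.imwrite(f"pics/{n}1.png",p[:,:,::-1])
a=crop(cv2.imread("pics/top1.png"),160,170,360,310,2);b=crop(cv2.imread("pics/scene1.png"),200,150,400,350,2)
cv2.imwrite("pics/v1.png",np.hstack([a,b[:280]]))
E
```

```text
time_s: 5.1
tcp_pos: [0.4386, 0.3601, 0.1767]
eef_rot: [178.5, 1.8, -95.2]
contact_force: [0.4, -0.0, 0.3]
gripper_width: 0.0876
time_s: 5.52
tcp_pos: [0.4377, 0.3565, 0.148]
eef_rot: [178.3, 1.5, -95.4]
contact_force: [0.4, 0.3, 0.1]
gripper_width: 0.0876
time_s: 5.93
tcp_pos: [0.4399, 0.3577, 0.154]
eef_rot: [178.6, 1.9, -95.4]
contact_force: [0.3, 1.1, -0.7]
gripper_width: 0.088
now tool xyz units [0.02 0.08 5.28] yaw units -0.11
after turn tool xyz units [0.02 0.08 5.28] yaw units -0.11
t 5.93 tcp [0.4399 0.3577 0.154 ] [178.58   1.93 -95.43] F [ 0.3  1.1 -0.7] w 0.088 j [ 57.  14. -19.  -3. -56. -61.]
```

View pics/v1.png

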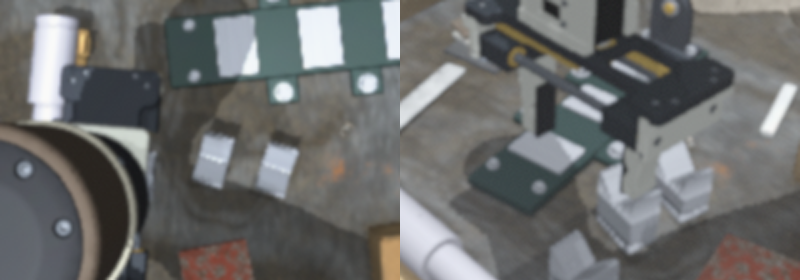

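```bash

python3 -m inch '[{"x":0,"y":0,"z":1,"yaw":0},{"x":0,"y":0,"z":1,"yaw":0},{"x":0,"y":0,"z":1,"yaw":0},{"x":0,"y":0,"z":1,"yaw":0}]' 
python3 plan.py .438 .3575 .022 -95
```

```text
time_s: 6.37
tcp_pos: [0.4412, 0.3657, 0.0579]
eef_rot: [179.0, 2.6, -95.3]
contact_force: [0.4, -0.2, -0.9]
gripper_width: 0.0876
now tool xyz units [0.34 0.1  1.43] yaw units -0.08
after turn tool xyz units [0.34 0.1  1.43] yaw units -0.08
t 6.37 tcp [0.4412 0.3657 0.0579] [179.03   2.6  -95.33] F [ 0.4 -0.2 -0.9] w 0.0876 j [ 58.  21. -25.  -3. -43. -61.]
```

```bash

python3 -m inch '[{"x":0.2,"y":0.05,"z":0.5,"yaw":0},{"x":0.2,"y":0.05,"z":0.5,"yaw":0},{"x":0.1,"y":0,"z":0.4,"yaw":0}]' 
python3 plan.py .438 .3575 .022 -95
python3 -c "
from h import *
print(r.get_state()['joint_torque'].round(1))"
```

```text
time_s: 6.62
tcp_pos: [0.4354, 0.3537, 0.0169]
eef_rot: [178.9, 2.3, -95.3]
contact_force: [-0.7, -0.1, 0.6]
gripper_width: 0.0878
now tool xyz units [-0.16 -0.09 -0.2 ] yaw units -0.08
after turn tool xyz units [-0.16 -0.09 -0.2 ] yaw units -0.08
t 6.62 tcp [0.4354 0.3537 0.0169] [178.87   2.34 -95.31] F [-0.7 -0.1  0.6] w 0.0878 j [ 58.  23. -28.  -3. -37. -60.]
[  0.2 -53.2  19.9   4.7  -0.2  -0.1]
```

```bash

python3 -m inch '[{"x":-0.15,"y":-0.1,"z":-0.2,"yaw":0},{"x":0,"y":0,"z":0,"yaw":0},{"x":0,"y":0,"z":0,"yaw":0},{"x":0,"y":0,"z":0,"yaw":0}]' -1 40 
python3 plan.py .438 .3575 .022 -95

```

```text
time_s: 6.95
tcp_pos: [0.4381, 0.3566, 0.0209]
eef_rot: [178.8, 2.1, -95.3]
contact_force: [1.3, -0.4, -0.1]
gripper_width: 0.0667
now tool xyz units [-0.04  0.01 -0.04] yaw units -0.08
after turn tool xyz units [-0.04  0.01 -0.04] yaw units -0.08
t 6.95 tcp [0.4381 0.3566 0.0209] [178.77   2.12 -95.31] F [ 1.3 -0.4 -0.1] w 0.0667 j [ 58.  23. -27.  -3. -39. -60.]
```

```bash

python3 -m inch '[{"x":0,"y":0,"z":0,"yaw":0},{"x":0,"y":0,"z":0,"yaw":0},{"x":0,"y":0,"z":0,"yaw":0},{"x":0,"y":0,"z":0,"yaw":0}]' -1 40 
python3 plan.py .438 .3575 .022 -95

```

```text
time_s: 7.28
tcp_pos: [0.4387, 0.3578, 0.0231]
eef_rot: [178.9, 2.3, -95.3]
contact_force: [-1.2, -0.1, -4.7]
gripper_width: 0.0497
now tool xyz units [0.02 0.03 0.04] yaw units -0.07
after turn tool xyz units [0.02 0.03 0.04] yaw units -0.07
t 7.28 tcp [0.4387 0.3578 0.0231] [178.86   2.31 -95.3 ] F [-1.2 -0.1 -4.7] w 0.0497 j [ 58.  23. -27.  -3. -39. -60.]
```

```bash

python3 -m inch '[{"x":0,"y":0,"z":-0.5,"yaw":0},{"x":0,"y":0,"z":-1,"yaw":0},{"x":0,"y":0,"z":-1,"yaw":0},{"x":0,"y":0,"z":-1,"yaw":0},{"x":0.4,"y":-0.2,"z":-0.7,"yaw":-0.5}]' && 
python3 -m inch '[{"x":1,"y":-0.42,"z":0,"yaw":-0.5},{"x":1,"y":-0.42,"z":0,"yaw":-0.5},{"x":1,"y":-0.42,"z":0,"yaw":-0.5},{"x":1,"y":-0.42,"z":0,"yaw":-0.4},{"x":1,"y":-0.42,"z":0,"yaw":0}]' && 
python3 -m inch '[{"x":1,"y":-0.42,"z":0,"yaw":0},{"x":1,"y":-0.42,"z":0,"yaw":0},{"x":1,"y":-0.42,"z":0,"yaw":0},{"x":0.6,"y":-0.42,"z":0,"yaw":0},{"x":0.2,"y":-0.2,"z":0,"yaw":0}]' 
python3 plan.py .5882 .0734 .06 -85.2

```

```text
time_s: 7.7
tcp_pos: [0.4407, 0.3396, 0.1247]
eef_rot: [178.4, 1.7, -93.4]
contact_force: [0.9, 1.2, -3.8]
gripper_width: 0.0498
time_s: 8.12
tcp_pos: [0.4957, 0.2155, 0.1245]
eef_rot: [179.0, 2.3, -84.9]
contact_force: [0.5, -0.2, -3.4]
gripper_width: 0.0497
time_s: 8.53
tcp_pos: [0.5507, 0.1162, 0.118]
eef_rot: [178.8, 2.3, -85.1]
contact_force: [0.4, 1.1, -4.2]
gripper_width: 0.05
now tool xyz units [ 1.84 -1.35  2.32] yaw units 0.03
after turn tool xyz units [ 1.83 -1.35  2.32] yaw units 0.03
t 8.53 tcp [0.5507 0.1162 0.118 ] [178.77   2.27 -85.07] F [ 0.4  1.1 -4.2] w 0.05 j [ 30.  17. -21.  -3. -53. -23.]
```

```bash

python3 -m inch '[{"x":0.6,"y":-0.45,"z":0.4,"yaw":0},{"x":0.6,"y":-0.45,"z":0.4,"yaw":0},{"x":0.6,"y":-0.4,"z":0.4,"yaw":0},{"x":0,"y":0,"z":0.3,"yaw":0}]' 
python3 plan.py .5882 .0734 .044 -85.2

```

```text
time_s: 8.87
tcp_pos: [0.5882, 0.0734, 0.0775]
eef_rot: [178.9, 2.3, -85.2]
contact_force: [0.5, 1.3, -3.8]
gripper_width: 0.05
now tool xyz units [-0.   -0.    1.34] yaw units 0.01
after turn tool xyz units [-0.   -0.    1.34] yaw units 0.01
t 8.87 tcp [0.5882 0.0734 0.0775] [178.88   2.34 -85.18] F [ 0.5  1.3 -3.8] w 0.05 j [ 24.  22. -19.  -3. -49. -17.]
```

```bash

python3 -m inch '[{"x":0.02,"y":0,"z":0.5,"yaw":0},{"x":0.02,"y":0,"z":0.4,"yaw":0},{"x":0.02,"y":0,"z":0.3,"yaw":0}]' 
python3 plan.py .5882 .0734 .039 -85.2
python3 - <<'E'
from blocks import *
for n in("scene","top"):
    p,d=r.capture(n);cv2.imwrite(f"pics/{n}2.png",p[:,:,::-1]);np.save(f"pics/{n}2.npy",d)
b=crop(cv2.imread("pics/scene2.png"),230,110,400,240,4);cv2.imwrite("pics/v2.png",b)
E
```

```text
time_s: 9.12
tcp_pos: [0.5868, 0.0728, 0.0448]
eef_rot: [178.8, 2.3, -85.3]
contact_force: [0.3, 0.6, -3.5]
gripper_width: 0.0498
now tool xyz units [-0.02 -0.06  0.23] yaw units -0.03
after turn tool xyz units [-0.02 -0.06  0.23] yaw units -0.03
t 9.12 tcp [0.5868 0.0728 0.0448] [178.77   2.34 -85.32] F [ 0.3  0.6 -3.5] w 0.0498 j [ 24.  24. -21.  -4. -46. -17.]
```

View pics/v2.png

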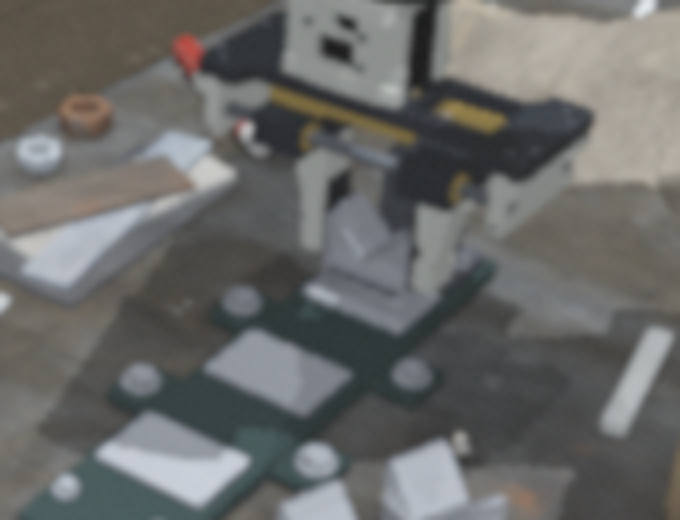

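```bash

python3 -m inch '[{"x":0,"y":-0.06,"z":0.15,"yaw":0},{"x":0,"y":0,"z":0.1,"yaw":0}]' 
python3 -m inch '[{"x":0,"y":0,"z":0,"yaw":0}]' 
python3 plan.py .5882 .0734 .039 -85.2
```

```text
time_s: 9.38
tcp_pos: [0.5877, 0.074, 0.0388]
eef_rot: [178.7, 2.3, -85.2]
contact_force: [-9.2, -1.9, 21.1]
gripper_width: 0.0497
time_s: 9.47
tcp_pos: [0.5879, 0.0743, 0.0392]
eef_rot: [178.7, 2.3, -85.2]
contact_force: [-0.1, 0.2, -3.0]
gripper_width: 0.0497
now tool xyz units [ 0.04 -0.01  0.01] yaw units 0.0
after turn tool xyz units [ 0.04 -0.01  0.01] yaw units 0.0
t 9.47 tcp [0.5879 0.0743 0.0392] [178.74   2.31 -85.18] F [-0.1  0.2 -3. ] w 0.0497 j [ 24.  25. -21.  -4. -45. -17.]
```

```bash

python3 -m inch '[{"x":0,"y":0,"z":0.02,"yaw":0},{"x":0,"y":0,"z":0,"yaw":0},{"x":0,"y":0,"z":0,"yaw":0},{"x":0,"y":0,"z":0,"yaw":0},{"x":0,"y":0,"z":-0.3,"yaw":0}]' 1
python3 -m inch '[{"x":0,"y":0,"z":-1,"yaw":0},{"x":0,"y":0,"z":-1,"yaw":0},{"x":0,"y":0,"z":-1,"yaw":0},{"x":0,"y":0,"z":-0.6,"yaw":0},{"x":0,"y":0,"z":0,"yaw":0}]'
python3 plan.py .4437 .2124 .12 -109
```

```text
time_s: 9.88
tcp_pos: [0.5898, 0.0753, 0.0483]
eef_rot: [179.0, 2.4, -85.1]
contact_force: [-0.0, -0.4, 0.2]
gripper_width: 0.0774
time_s: 10.3
tcp_pos: [0.5925, 0.0711, 0.1458]
eef_rot: [179.1, 2.3, -85.1]
contact_force: [0.7, -0.0, 0.8]
gripper_width: 0.0877
now tool xyz units [-6.14  5.44  1.03] yaw units 5.99
after turn tool xyz units [-3.41  7.47  1.03] yaw units 5.99
t 10.3 tcp [0.5925 0.0711 0.1458] [179.1    2.32 -85.06] F [ 0.7 -0.   0.8] w 0.0877 j [ 24.  18. -15.  -3. -57. -17.]
```

```bash

python3 -m inch '[{"x":-0.75,"y":0.85,"z":0,"yaw":0.85},{"x":-0.75,"y":0.85,"z":0,"yaw":0.85},{"x":-0.7,"y":0.9,"z":0,"yaw":0.85},{"x":-0.7,"y":0.9,"z":0,"yaw":0.85},{"x":-0.7,"y":0.9,"z":0,"yaw":0.85}]'
python3 -m inch '[{"x":-0.6,"y":1,"z":0.3,"yaw":0.85},{"x":-0.4,"y":0.7,"z":0.3,"yaw":0.7},{"x":0,"y":0,"z":0.2,"yaw":0}]'
python3 plan.py .4434 .2124 .075 -109
```

```text
time_s: 10.72
tcp_pos: [0.4865, 0.1643, 0.1538]
eef_rot: [178.7, 2.1, -103.1]
contact_force: [-0.3, 0.8, -0.6]
gripper_width: 0.0878
time_s: 10.97
tcp_pos: [0.4478, 0.2039, 0.1376]
eef_rot: [178.6, 2.2, -109.7]
contact_force: [-0.6, -0.7, 0.1]
gripper_width: 0.0874
now tool xyz units [-0.26  0.28  2.5 ] yaw units -0.18
after turn tool xyz units [-0.27  0.28  2.5 ] yaw units -0.18
t 10.97 tcp [0.4478 0.2039 0.1376] [ 178.6     2.22 -109.73] F [-0.6 -0.7  0.1] w 0.0874 j [ 46.   8. -29.  -3. -51. -64.]
```

```bash

python3 -m inch '[{"x":-0.1,"y":0.25,"z":1,"yaw":-0.18},{"x":0,"y":0,"z":1,"yaw":0},{"x":0,"y":0,"z":0.8,"yaw":0},{"x":0,"y":0,"z":0.5,"yaw":0}]'
python3 plan.py .4434 .2124 .029 -109
```

```text
time_s: 11.3
tcp_pos: [0.443, 0.2153, 0.0566]
eef_rot: [178.9, 2.7, -108.6]
contact_force: [-0.3, -0.3, -0.1]
gripper_width: 0.0878
now tool xyz units [ 0.11 -0.05  1.1 ] yaw units 0.1
after turn tool xyz units [ 0.11 -0.05  1.1 ] yaw units 0.1
t 11.3 tcp [0.443  0.2153 0.0566] [ 178.93    2.75 -108.6 ] F [-0.3 -0.3 -0.1] w 0.0878 j [ 47.  15. -35.  -3. -39. -63.]
```

```bash

python3 -m inch '[{"x":0.1,"y":0,"z":0.5,"yaw":0},{"x":0.06,"y":0,"z":0.35,"yaw":0},{"x":0,"y":0,"z":0,"yaw":0}]'
python3 plan.py .4434 .2124 .029 -109
```

```text
time_s: 11.55
tcp_pos: [0.4407, 0.211, 0.0315]
eef_rot: [178.8, 2.5, -108.5]
contact_force: [0.3, 0.2, 1.2]
gripper_width: 0.0876
now tool xyz units [-0.09 -0.08  0.1 ] yaw units 0.12
after turn tool xyz units [-0.09 -0.08  0.1 ] yaw units 0.12
t 11.55 tcp [0.4407 0.211  0.0315] [ 178.82    2.52 -108.53] F [0.3 0.2 1.2] w 0.0876 j [ 47.  17. -36.  -4. -35. -62.]
```

```bash

python3 -m inch '[{"x":-0.08,"y":-0.08,"z":0.1,"yaw":0.1},{"x":0,"y":0,"z":0,"yaw":0},{"x":0,"y":0,"z":0,"yaw":0},{"x":0,"y":0,"z":0,"yaw":0}]' -1 40
python3 -m inch '[{"x":0,"y":0,"z":0,"yaw":0},{"x":0,"y":0,"z":0,"yaw":0},{"x":0,"y":0,"z":0,"yaw":0},{"x":0,"y":0,"z":0,"yaw":0}]' 
python3 plan.py .4434 .2124 .029 -109
```

```text
time_s: 11.88
tcp_pos: [0.4449, 0.2129, 0.0302]
eef_rot: [178.9, 2.6, -109.0]
contact_force: [-0.0, -1.1, -0.2]
gripper_width: 0.0663
time_s: 12.22
tcp_pos: [0.4452, 0.2133, 0.0316]
eef_rot: [178.9, 2.7, -109.0]
contact_force: [0.4, -0.3, -5.2]
gripper_width: 0.0495
now tool xyz units [0.06 0.06 0.11] yaw units 0.01
after turn tool xyz units [0.06 0.06 0.11] yaw units 0.01
t 12.22 tcp [0.4452 0.2133 0.0316] [ 178.91    2.72 -108.97] F [ 0.4 -0.3 -5.2] w 0.0495 j [ 47.  17. -36.  -4. -35. -63.]
```

```bash

python3 -m inch '[{"x":0,"y":0,"z":-0.5,"yaw":0},{"x":0,"y":0,"z":-1,"yaw":0},{"x":0,"y":0,"z":-1,"yaw":0},{"x":0,"y":-0.2,"z":-0.8,"yaw":0}]' && 
python3 -m inch '[{"x":0.2,"y":-0.9,"z":0,"yaw":-0.9},{"x":0.2,"y":-0.9,"z":0,"yaw":-0.9},{"x":0.2,"y":-0.9,"z":0,"yaw":-1},{"x":0.2,"y":-0.9,"z":0,"yaw":-1},{"x":0.2,"y":-0.9,"z":0,"yaw":-1}]' && 
python3 -m inch '[{"x":0.2,"y":-0.6,"z":0.2,"yaw":-0.8},{"x":0,"y":0,"z":0.2,"yaw":0}]' 
python3 plan.py .5805 .164 .0476 -85.2
```

```text
time_s: 12.55
tcp_pos: [0.4449, 0.2035, 0.11]
eef_rot: [178.4, 1.9, -109.1]
contact_force: [-0.2, 0.7, -5.0]
gripper_width: 0.0497
time_s: 12.97
tcp_pos: [0.5501, 0.1565, 0.1111]
eef_rot: [179.3, 2.7, -88.9]
contact_force: [-1.1, 0.6, -5.2]
gripper_width: 0.0499
time_s: 13.13
tcp_pos: [0.569, 0.1506, 0.0999]
eef_rot: [179.5, 2.7, -85.4]
contact_force: [0.2, 0.2, -4.1]
gripper_width: 0.0494
now tool xyz units [-0.5  -0.5   2.09] yaw units -0.06
after turn tool xyz units [-0.5  -0.5   2.09] yaw units -0.06
t 13.13 tcp [0.569  0.1506 0.0999] [179.54   2.68 -85.43] F [ 0.2  0.2 -4.1] w 0.0494 j [ 32.  20. -19.  -3. -50. -25.]
```

```bash

python3 -m inch '[{"x":-0.2,"y":-0.25,"z":0.4,"yaw":-0.05},{"x":-0.2,"y":-0.25,"z":0.4,"yaw":0},{"x":0,"y":0,"z":0.3,"yaw":0}]'
python3 plan.py .5805 .164 .0476 -85.2
python3 - <<'E'
from blocks import *
R={"low":(.588,.073),"mid":(.5805,.164),"tall":(.455,.2765)}
for n in("scene","top"):
    p,d=r.capture(n);cv2.imwrite(f"pics/{n}3.png",p[:,:,::-1]);np.save(f"pics/{n}3.npy",d)
E
```

```text
time_s: 13.38
tcp_pos: [0.5802, 0.1626, 0.0693]
eef_rot: [179.4, 2.7, -85.5]
contact_force: [-0.5, -0.7, -5.0]
gripper_width: 0.0497
now tool xyz units [-0.05 -0.02  0.87] yaw units -0.07
after turn tool xyz units [-0.05 -0.02  0.87] yaw units -0.07
t 13.38 tcp [0.5802 0.1626 0.0693] [179.41   2.66 -85.47] F [-0.5 -0.7 -5. ] w 0.0497 j [ 33.  23. -19.  -4. -48. -26.]
```

```bash

python3 -m inch '[{"x":-0.01,"y":0,"z":0.35,"yaw":-0.07},{"x":0,"y":0,"z":0.3,"yaw":0},{"x":0,"y":0,"z":0.1,"yaw":0}]'
python3 plan.py .5805 .164 .0476 -85.2
```

```text
time_s: 13.73
tcp_pos: [0.5767, 0.1637, 0.0488]
eef_rot: [179.2, 2.6, -85.1]
contact_force: [0.4, -0.8, -5.1]
gripper_width: 0.0499
now tool xyz units [ 0.   -0.15  0.05] yaw units 0.03
after turn tool xyz units [ 0.   -0.15  0.05] yaw units 0.03
t 13.73 tcp [0.5767 0.1637 0.0488] [179.23   2.59 -85.07] F [ 0.4 -0.8 -5.1] w 0.0499 j [ 33.  24. -20.  -4. -45. -25.]
```

```bash

python3 -m inch '[{"x":0,"y":-0.14,"z":0,"yaw":0},{"x":0,"y":0,"z":0.06,"yaw":0},{"x":0,"y":0,"z":0.04,"yaw":0}]'
python3 plan.py .5805 .164 .0476 -85.2
```

```text
time_s: 13.98
tcp_pos: [0.5802, 0.1641, 0.0475]
eef_rot: [179.2, 2.5, -85.0]
contact_force: [-6.2, -1.7, 5.6]
gripper_width: 0.0496
now tool xyz units [ 0.01 -0.01 -0.  ] yaw units 0.06
after turn tool xyz units [ 0.01 -0.01 -0.  ] yaw units 0.06
t 13.98 tcp [0.5802 0.1641 0.0475] [179.24   2.55 -84.98] F [-6.2 -1.7  5.6] w 0.0496 j [ 33.  25. -20.  -4. -45. -25.]
```

Contact made; release and go to the tall block.

```bash

python3 -m inch '[{"x":0,"y":0,"z":0.02,"yaw":0.05},{"x":0,"y":0,"z":0,"yaw":0},{"x":0,"y":0,"z":0,"yaw":0},{"x":0,"y":0,"z":0,"yaw":0},{"x":0,"y":0,"z":-0.3,"yaw":0}]' 1
python3 -m inch '[{"x":0,"y":0,"z":-1,"yaw":0},{"x":0,"y":0,"z":-1,"yaw":0},{"x":0,"y":0,"z":-1,"yaw":0},{"x":0,"y":0,"z":-0.6,"yaw":0.2}]'
python3 plan.py .4545 .2766 .12 -106.2
python3 - <<'E'
from blocks import *
for n in("scene","top"):
    p,d=r.capture(n);rep(n,d,{"low":(.588,.073),"mid":(.58,.164),"tall":(.455,.2765)},.035)
E
```

```text
time_s: 14.4
tcp_pos: [0.583, 0.1648, 0.0574]
eef_rot: [179.6, 2.7, -85.1]
contact_force: [-0.0, -0.2, 0.1]
gripper_width: 0.0775
time_s: 14.73
tcp_pos: [0.5832, 0.1597, 0.1502]
eef_rot: [179.3, 2.5, -85.9]
contact_force: [0.6, 0.5, -0.2]
gripper_width: 0.0875
now tool xyz units [-5.03  4.8   1.21] yaw units 5.07
after turn tool xyz units [-3.05  6.25  1.21] yaw units 5.07
t 14.73 tcp [0.5832 0.1597 0.1502] [179.33   2.5  -85.94] F [ 0.6  0.5 -0.2] w 0.0875 j [ 32.  18. -14.  -3. -57. -27.]
scene low 363 rect c 586.1 74.9 size 51.1 34.9 ang 4.1 z98 [0.0576 0.0589] med [0.5898 0.0817]
scene mid 5225 rect c 580.0 164.0 size 89.9 60.0 ang 0.1 z98 [0.3989 0.4111] med [0.5639 0.1777]
scene tall 582 rect c 452.5 276.8 size 33.0 52.5 ang 73.1 z98 [0.0587 0.06  ] med [0.4567 0.2811]
top low 439 rect c 590.5 81.0 size 52.8 44.8 ang 1.4 z98 [0.5806 0.5813] med [0.5883 0.0999]
top mid 8954 rect c 580.0 164.0 size 90.0 60.0 ang 0.0 z98 [0.5856 0.5862] med [0.5769 0.1633]
top tall 11436 rect c 455.0 276.5 size 60.0 90.0 ang 90.0 z98 [0.6354 0.6422] med [0.4494 0.2737]
```

```bash

python3 -m inch '[{"x":-0.75,"y":0.85,"z":0,"yaw":0.85},{"x":-0.7,"y":0.9,"z":0,"yaw":0.85},{"x":-0.7,"y":0.9,"z":0,"yaw":0.85},{"x":-0.7,"y":0.95,"z":0,"yaw":0.85},{"x":-0.65,"y":1,"z":0,"yaw":0.85}]'
python3 -m inch '[{"x":-0.5,"y":0.7,"z":0.3,"yaw":0.7},{"x":0,"y":0,"z":0.2,"yaw":0}]'
python3 plan.py .4545 .2766 .037 -106.2
```

```text
time_s: 15.25
tcp_pos: [0.474, 0.2531, 0.1573]
eef_rot: [178.9, 2.4, -104.0]
contact_force: [0.5, 0.8, 0.1]
gripper_width: 0.0877
time_s: 15.42
tcp_pos: [0.4568, 0.2733, 0.1471]
eef_rot: [178.8, 2.5, -107.0]
contact_force: [0.1, -0.1, -1.1]
gripper_width: 0.0875
now tool xyz units [-0.1   0.13  4.4 ] yaw units -0.21
after turn tool xyz units [-0.1   0.12  4.4 ] yaw units -0.21
t 15.42 tcp [0.4568 0.2733 0.1471] [ 178.8     2.52 -107.03] F [ 0.1 -0.1 -1.1] w 0.0875 j [ 50.  11. -24.  -3. -53. -66.]
```

```bash

python3 -m inch '[{"x":0,"y":0.1,"z":1,"yaw":-0.2},{"x":0.05,"y":0,"z":1,"yaw":0},{"x":0.05,"y":0,"z":0.8,"yaw":0},{"x":0,"y":0,"z":0.4,"yaw":0}]'
python3 plan.py .4545 .2766 .037 -106.2
```

```text
time_s: 15.75
tcp_pos: [0.4532, 0.2788, 0.0676]
eef_rot: [179.1, 3.0, -105.8]
contact_force: [1.0, -0.6, -0.3]
gripper_width: 0.0881
now tool xyz units [ 0.07 -0.07  1.22] yaw units 0.1
after turn tool xyz units [ 0.07 -0.07  1.22] yaw units 0.1
t 15.75 tcp [0.4532 0.2788 0.0676] [ 179.06    2.95 -105.82] F [ 1.  -0.6 -0.3] w 0.0881 j [ 51.  17. -29.  -3. -42. -65.]
```

```bash

python3 -m inch '[{"x":0.08,"y":-0.1,"z":0.5,"yaw":0.1},{"x":0.05,"y":0,"z":0.45,"yaw":0},{"x":0,"y":0,"z":0.1,"yaw":0}]'
python3 plan.py .4545 .2766 .037 -106.2
```

```text
time_s: 16.0
tcp_pos: [0.4538, 0.2748, 0.0375]
eef_rot: [178.9, 2.7, -106.1]
contact_force: [-0.6, 0.1, 0.1]
gripper_width: 0.0878
now tool xyz units [-0.08 -0.01  0.02] yaw units 0.01
after turn tool xyz units [-0.08 -0.01  0.02] yaw units 0.01
t 16.0 tcp [0.4538 0.2748 0.0375] [ 178.94    2.74 -106.14] F [-0.6  0.1  0.1] w 0.0878 j [ 51.  19. -31.  -3. -38. -64.]
```

```bash

python3 -m inch '[{"x":-0.06,"y":0,"z":0.02,"yaw":0},{"x":0,"y":0,"z":0,"yaw":0},{"x":0,"y":0,"z":0,"yaw":0},{"x":0,"y":0,"z":0,"yaw":0}]' -1 40
python3 -m inch '[{"x":0,"y":0,"z":0,"yaw":0},{"x":0,"y":0,"z":0,"yaw":0},{"x":0,"y":0,"z":0,"yaw":0},{"x":0,"y":0,"z":0,"yaw":0}]' 
python3 plan.py .4545 .2766 .037 -106.2
```

```text
time_s: 16.33
tcp_pos: [0.4548, 0.2762, 0.0374]
eef_rot: [178.9, 2.7, -106.1]
contact_force: [-0.9, 0.5, -1.3]
gripper_width: 0.0664
time_s: 16.67
tcp_pos: [0.4553, 0.2768, 0.039]
eef_rot: [179.0, 2.9, -106.1]
contact_force: [0.9, 0.5, -4.5]
gripper_width: 0.0499
now tool xyz units [0.02 0.03 0.08] yaw units 0.02
after turn tool xyz units [0.02 0.03 0.08] yaw units 0.02
t 16.67 tcp [0.4553 0.2768 0.039 ] [ 179.01    2.85 -106.1 ] F [ 0.9  0.5 -4.5] w 0.0499 j [ 51.  19. -31.  -3. -38. -64.]
```

```bash

python3 -m inch '[{"x":0,"y":0,"z":-0.5,"yaw":0},{"x":0,"y":0,"z":-1,"yaw":0},{"x":0,"y":0,"z":-1,"yaw":0},{"x":0,"y":-0.2,"z":-0.8,"yaw":0}]' && 
python3 -m inch '[{"x":0,"y":-0.9,"z":0,"yaw":-0.9},{"x":0,"y":-0.9,"z":0,"yaw":-1},{"x":0,"y":-0.9,"z":0,"yaw":-1},{"x":0,"y":-0.9,"z":0,"yaw":-1},{"x":0,"y":-0.6,"z":0.2,"yaw":-0.9}]' && 
python3 -m inch '[{"x":0,"y":-0.2,"z":0.2,"yaw":-0.2},{"x":0,"y":0,"z":0.2,"yaw":0}]' 
python3 plan.py .5729 .2526 .055 -85.2
```

```text
time_s: 17.0
tcp_pos: [0.4542, 0.266, 0.1157]
eef_rot: [178.4, 1.9, -106.3]
contact_force: [0.5, 0.6, -7.0]
gripper_width: 0.0505
time_s: 17.42
tcp_pos: [0.5572, 0.2488, 0.1119]
eef_rot: [179.1, 2.6, -86.2]
contact_force: [0.6, 1.5, -6.1]
gripper_width: 0.0498
time_s: 17.58
tcp_pos: [0.5636, 0.2484, 0.0991]
eef_rot: [179.0, 2.5, -85.4]
contact_force: [0.7, 0.9, -6.3]
gripper_width: 0.0499
now tool xyz units [-0.14 -0.38  1.76] yaw units -0.04
after turn tool xyz units [-0.14 -0.38  1.76] yaw units -0.04
t 17.58 tcp [0.5636 0.2484 0.0991] [179.03   2.51 -85.38] F [ 0.7  0.9 -6.3] w 0.0499 j [ 40.  22. -16.  -3. -52. -34.]
```

```bash

python3 -m inch '[{"x":-0.05,"y":-0.25,"z":0.4,"yaw":-0.04},{"x":-0.03,"y":-0.2,"z":0.4,"yaw":0},{"x":0,"y":0,"z":0.4,"yaw":0},{"x":0,"y":0,"z":0.15,"yaw":0}]'
python3 plan.py .5729 .2526 .055 -85.2
```

```text
time_s: 17.92
tcp_pos: [0.5707, 0.2521, 0.0592]
eef_rot: [178.7, 2.4, -85.5]
contact_force: [-0.5, -0.7, -6.3]
gripper_width: 0.0499
now tool xyz units [-0.01 -0.09  0.17] yaw units -0.07
after turn tool xyz units [-0.01 -0.09  0.17] yaw units -0.07
t 17.92 tcp [0.5707 0.2521 0.0592] [178.68   2.38 -85.5 ] F [-0.5 -0.7 -6.3] w 0.0499 j [ 40.  25. -16.  -4. -48. -33.]
```

```bash

python3 -m inch '[{"x":0,"y":-0.08,"z":0.08,"yaw":-0.07},{"x":0,"y":0,"z":0.08,"yaw":0},{"x":0,"y":0,"z":0.03,"yaw":0}]'
python3 plan.py .5729 .2526 .055 -85.2
```

```text
time_s: 18.17
tcp_pos: [0.5716, 0.2523, 0.0553]
eef_rot: [178.6, 2.3, -85.1]
contact_force: [0.6, 0.9, -6.1]
gripper_width: 0.0499
now tool xyz units [-0.01 -0.05  0.01] yaw units 0.04
after turn tool xyz units [-0.01 -0.05  0.01] yaw units 0.04
t 18.17 tcp [0.5716 0.2523 0.0553] [178.64   2.26 -85.06] F [ 0.6  0.9 -6.1] w 0.0499 j [ 40.  26. -16.  -4. -48. -33.]
```

```bash

python3 -m inch '[{"x":0,"y":-0.05,"z":0.06,"yaw":0.03},{"x":0,"y":0,"z":0.04,"yaw":0}]'
python3 plan.py .5729 .2526 .055 -85.2
```

```text
time_s: 18.33
tcp_pos: [0.5717, 0.2526, 0.0552]
eef_rot: [178.6, 2.2, -85.1]
contact_force: [0.6, -2.3, -2.5]
gripper_width: 0.0498
now tool xyz units [ 0.   -0.05  0.01] yaw units 0.03
after turn tool xyz units [ 0.   -0.05  0.01] yaw units 0.03
t 18.33 tcp [0.5717 0.2526 0.0552] [178.61   2.24 -85.1 ] F [ 0.6 -2.3 -2.5] w 0.0498 j [ 40.  26. -16.  -4. -48. -33.]
```

```bash

python3 -m inch '[{"x":0,"y":-0.05,"z":0.04,"yaw":0.02},{"x":0,"y":0,"z":0,"yaw":0},{"x":0,"y":0,"z":0,"yaw":0},{"x":0,"y":0,"z":0,"yaw":0},{"x":0,"y":0,"z":-0.3,"yaw":0}]' 1
python3 -m inch '[{"x":0,"y":0,"z":-1,"yaw":0},{"x":0,"y":0,"z":-1,"yaw":0},{"x":0,"y":0,"z":-1,"yaw":0},{"x":0,"y":0,"z":-1,"yaw":0},{"x":-0.2,"y":0.5,"z":-0.3,"yaw":-0.5}]'
python3 -m inch '[{"x":-0.3,"y":1,"z":0,"yaw":-1},{"x":-0.4,"y":1,"z":0,"yaw":-1},{"x":-0.5,"y":1,"z":0,"yaw":-1},{"x":-0.5,"y":1,"z":0,"yaw":-1},{"x":-0.5,"y":0.8,"z":0,"yaw":-1}]'
python3 plan.py .53 .4428 .1 -5.9
python3 - <<'E'
from blocks import *
for n in("scene","top"):
    p,d=r.capture(n);cv2.imwrite(f"pics/{n}4.png",p[:,:,::-1]);rep(n,d,{"low":(.588,.073),"mid":(.58,.164),"tall":(.5725,.2525)},.035)
a=crop(cv2.imread("pics/top4.png"),160,140,410,300,1.6);b=crop(cv2.imread("pics/scene4.png"),170,110,370,270,2)
cv2.imwrite("pics/v4.png",np.hstack([a,b[:a.shape[0]]]))
E
```

```text
time_s: 18.75
tcp_pos: [0.5752, 0.2542, 0.0639]
eef_rot: [178.9, 2.4, -85.1]
contact_force: [0.9, -0.5, -0.6]
gripper_width: 0.0775
time_s: 19.17
tcp_pos: [0.5669, 0.2533, 0.1774]
eef_rot: [179.0, 2.3, -83.1]
contact_force: [1.5, 0.9, 0.7]
gripper_width: 0.0874
time_s: 19.58
tcp_pos: [0.436, 0.2771, 0.1866]
eef_rot: [-179.4, 2.6, -62.3]
contact_force: [0.7, 1.1, 0.1]
gripper_width: 0.0877
now tool xyz units [-4.12 -6.41  3.46] yaw units -14.1
after turn tool xyz units [ 3.06 -6.98  3.46] yaw units -14.1
t 19.58 tcp [0.436  0.2771 0.1866] [-179.38    2.61  -62.29] F [0.7 1.1 0.1] w 0.0877 j [ 53.   8. -23.  -2. -58. -24.]
scene low 358 rect c 586.0 75.3 size 52.1 33.2 ang 3.9 z98 [0.0574 0.0586] med [0.59   0.0818]
scene mid 399 rect c 579.3 163.3 size 53.4 35.5 ang 6.3 z98 [0.0654 0.0672] med [0.5663 0.1752]
scene tall 701 rect c 561.9 258.7 size 46.6 67.1 ang 89.9 z98 [0.0738 0.0759] med [0.5686 0.2626]
top low 392 rect c 588.8 74.2 size 50.3 30.6 ang 5.0 z98 [0.0589 0.0602] med [0.5904 0.0753]
top mid 403 rect c 580.9 162.3 size 49.9 30.3 ang 5.0 z98 [0.0673 0.0687] med [0.5818 0.163 ]
top tall 398 rect c 561.5 254.2 size 40.8 78.4 ang 76.5 z98 [0.0763 0.0775] med [0.5724 0.2522]
```

View pics/v4.png

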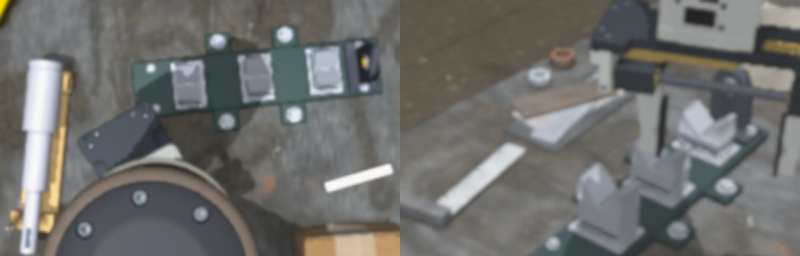

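```bash

python3 -m inch '[{"x":0,"y":0,"z":0,"yaw":-1},{"x":0,"y":0,"z":0,"yaw":-1},{"x":0,"y":0,"z":0,"yaw":-1},{"x":0,"y":0,"z":0,"yaw":-1},{"x":0,"y":0,"z":0,"yaw":-1}]'
python3 -m inch '[{"x":0,"y":-0.5,"z":0,"yaw":-1},{"x":0,"y":-0.9,"z":0,"yaw":-1},{"x":0.1,"y":-0.9,"z":0,"yaw":-1},{"x":0.2,"y":-0.9,"z":0,"yaw":-1},{"x":0.2,"y":-0.9,"z":0,"yaw":-1}]'
python3 -m inch '[{"x":0.2,"y":-0.9,"z":0,"yaw":-1},{"x":0.2,"y":-0.9,"z":0,"yaw":-1},{"x":0.2,"y":-0.7,"z":0,"yaw":-0.8},{"x":0.1,"y":0,"z":0,"yaw":0}]'
python3 plan.py .53 .443 .1 -5.9
cat > bl2.py <<'E'
from blocks import *
def rep2(n,d,regs,z0,z1):
    c=cloud(n,d)
    for k,(x,y) in regs.items():
        m=(abs(c[...,0]-x)<.036)&(abs(c[...,1]-y)<.027)&(c[...,2]>z0)&(c[...,2]<z1)&(d>0);P=c[m]
        if len(P)<20: print(n,k,len(P));continue
        (cx,cy),(w,h),a=cv2.minAreaRect((P[:,:2]*1000).astype(np.float32))
        print(n,k,len(P),"c",round(cx,1),round(cy,1),"size",round(w,1),round(h,1),"ang",round(a,1),"z97",np.percentile(P[:,2],97).round(4))
R={"low":(.588,.073),"mid":(.58,.164),"tall":(.5725,.2525)}
E
python3 - <<'E'
from bl2 import *
for n in("scene","top"):
    p,d=r.capture(n);cv2.imwrite(f"pics/{n}5.png",p[:,:,::-1]);rep2(n,d,R,.035,.09)
E
```

```text
time_s: 20.1
tcp_pos: [0.435, 0.2789, 0.1906]
eef_rot: [-178.1, 2.2, -41.3]
contact_force: [0.1, -1.2, -0.6]
gripper_width: 0.0876
time_s: 20.52
tcp_pos: [0.5023, 0.3596, 0.1978]
eef_rot: [-177.2, 1.3, -20.4]
contact_force: [0.8, -0.5, 0.4]
gripper_width: 0.0874
time_s: 20.85
tcp_pos: [0.5426, 0.4201, 0.2009]
eef_rot: [-176.9, 0.5, -8.5]
contact_force: [-0.4, 0.4, -0.3]
gripper_width: 0.0876
now tool xyz units [-0.63 -0.83  4.04] yaw units -0.64
after turn tool xyz units [-0.6  -0.86  4.04] yaw units -0.64
t 20.85 tcp [0.5426 0.4201 0.2009] [-176.86    0.54   -8.47] F [-0.4  0.4 -0.3] w 0.0876 j [ 53.  22.  -1.  -2. -64.  30.]
scene low 357 c 586.3 75.0 size 52.2 34.1 ang 3.4 z97 0.0586
scene mid 512 c 578.5 162.8 size 52.3 35.5 ang 2.8 z97 0.0672
scene tall 701 c 569.9 253.1 size 53.0 34.1 ang 5.6 z97 0.0756
top low 395 c 588.6 74.1 size 50.1 30.9 ang 4.6 z97 0.06
top mid 402 c 581.1 162.4 size 50.1 30.2 ang 4.8 z97 0.0688
top tall 392 c 572.2 251.8 size 50.3 30.0 ang 4.2 z97 0.077
```

```bash

python3 -m inch '[{"x":0,"y":0,"z":0,"yaw":1},{"x":0,"y":0,"z":0,"yaw":1},{"x":0,"y":0,"z":0,"yaw":1},{"x":0,"y":0,"z":0,"yaw":1},{"x":0,"y":0,"z":0,"yaw":1}]'
python3 -m inch '[{"x":0,"y":0.4,"z":0,"yaw":1},{"x":0,"y":0.4,"z":0,"yaw":1},{"x":0,"y":0.4,"z":0,"yaw":1},{"x":0.4,"y":0,"z":0.3,"yaw":1},{"x":0.5,"y":0,"z":0.5,"yaw":1}]'
python3 -m inch '[{"x":0.5,"y":0,"z":0.5,"yaw":1},{"x":0.6,"y":0,"z":0.3,"yaw":1},{"x":0.6,"y":0,"z":0,"yaw":1},{"x":0.6,"y":0,"z":0,"yaw":1},{"x":0.5,"y":0,"z":0,"yaw":1}]'
python3 plan.py .5735 .2532 .055 -85.2
```

```text
time_s: 21.37
tcp_pos: [0.5402, 0.4136, 0.2011]
eef_rot: [-177.4, 1.7, -30.0]
contact_force: [0.2, 0.7, -0.7]
gripper_width: 0.0878
time_s: 21.78
tcp_pos: [0.5369, 0.3703, 0.1833]
eef_rot: [-177.9, 2.6, -51.4]
contact_force: [0.0, 0.9, -0.2]
gripper_width: 0.0877
time_s: 22.2
tcp_pos: [0.5696, 0.3042, 0.1587]
eef_rot: [-179.1, 3.2, -72.9]
contact_force: [-0.2, 0.8, 0.2]
gripper_width: 0.0875
now tool xyz units [1.99 0.45 4.15] yaw units 3.08
after turn tool xyz units [2.04 0.02 4.15] yaw units 3.08
t 22.2 tcp [0.5696 0.3042 0.1587] [-179.06    3.22  -72.9 ] F [-0.2  0.8  0.2] w 0.0875 j [ 44.  20.  -9.  -3. -58. -25.]
```

```bash

python3 -m inch '[{"x":0.65,"y":0.05,"z":0.2,"yaw":1},{"x":0.65,"y":0,"z":0.4,"yaw":1},{"x":0.65,"y":0,"z":0.7,"yaw":0.9},{"x":0.1,"y":0,"z":0.7,"yaw":0}]'
python3 plan.py .5735 .2532 .055 -85.2
```

```text
time_s: 22.53
tcp_pos: [0.5808, 0.2511, 0.1104]
eef_rot: [-179.3, 3.6, -85.8]
contact_force: [0.0, -0.5, -0.8]
gripper_width: 0.0879
now tool xyz units [-0.1   0.28  2.22] yaw units -0.16
after turn tool xyz units [-0.11  0.28  2.22] yaw units -0.16
t 22.53 tcp [0.5808 0.2511 0.1104] [-179.35    3.6   -85.82] F [ 0.  -0.5 -0.8] w 0.0879 j [ 39.  22. -14.  -3. -51. -33.]
```

```bash

python3 -m inch '[{"x":0.02,"y":0.15,"z":0.6,"yaw":-0.15},{"x":0.02,"y":0.1,"z":0.6,"yaw":0},{"x":0,"y":0,"z":0.5,"yaw":0},{"x":0,"y":0,"z":0.2,"yaw":0}]'
python3 plan.py .5735 .2532 .055 -85.2
```

```text
time_s: 22.87
tcp_pos: [0.5722, 0.2465, 0.061]
eef_rot: [-179.4, 3.6, -85.9]
contact_force: [-0.1, 0.0, -0.1]
gripper_width: 0.0874
now tool xyz units [-0.27 -0.07  0.24] yaw units -0.17
after turn tool xyz units [-0.26 -0.07  0.24] yaw units -0.17
t 22.87 tcp [0.5722 0.2465 0.061 ] [-179.39    3.59  -85.88] F [-0.1  0.  -0.1] w 0.0874 j [ 40.  24. -18.  -4. -45. -33.]
```

```bash

python3 -m inch '[{"x":-0.22,"y":-0.07,"z":0.2,"yaw":-0.15},{"x":0,"y":0,"z":0,"yaw":0},{"x":0,"y":0,"z":0,"yaw":0},{"x":0,"y":0,"z":0,"yaw":0}]' -1 20
python3 plan.py .5735 .2532 .055 -85.2
python3 -m inch '[{"x":0,"y":0,"z":0,"yaw":0},{"x":0,"y":0,"z":0,"yaw":0},{"x":0,"y":0,"z":0,"yaw":0},{"x":0,"y":0,"z":0,"yaw":0}]' 
python3 plan.py .5735 .2532 .055 -85.2
```

```text
time_s: 23.2
tcp_pos: [0.5732, 0.2518, 0.0571]
eef_rot: [-179.3, 3.6, -85.4]
contact_force: [-0.3, -0.4, -0.3]
gripper_width: 0.0664
now tool xyz units [-0.05 -0.02  0.08] yaw units -0.04
after turn tool xyz units [-0.05 -0.02  0.08] yaw units -0.04
t 23.2 tcp [0.5732 0.2518 0.0571] [-179.34    3.58  -85.35] F [-0.3 -0.4 -0.3] w 0.0664 j [ 40.  25. -18.  -4. -45. -33.]
time_s: 23.53
tcp_pos: [0.5729, 0.2521, 0.0584]
eef_rot: [-179.3, 3.6, -85.4]
contact_force: [0.9, -0.3, -4.3]
gripper_width: 0.0499
now tool xyz units [-0.04 -0.03  0.14] yaw units -0.04
after turn tool xyz units [-0.04 -0.03  0.14] yaw units -0.04
t 23.53 tcp [0.5729 0.2521 0.0584] [-179.31    3.63  -85.36] F [ 0.9 -0.3 -4.3] w 0.0499 j [ 40.  25. -18.  -4. -45. -33.]
```

```bash

python3 -m inch '[{"x":0,"y":-0.06,"z":0.04,"yaw":-0.03},{"x":0,"y":0,"z":0.03,"yaw":0}]'
python3 plan.py .5744 .2526 .055 -85.2
```

```text
time_s: 23.7
tcp_pos: [0.5729, 0.2522, 0.0583]
eef_rot: [-179.4, 3.6, -85.2]
contact_force: [1.8, -1.9, 1.5]
gripper_width: 0.0499
now tool xyz units [-0.01 -0.06  0.13] yaw units -0.01
after turn tool xyz units [-0.01 -0.06  0.13] yaw units -0.01
t 23.7 tcp [0.5729 0.2522 0.0583] [-179.43    3.61  -85.23] F [ 1.8 -1.9  1.5] w 0.0499 j [ 40.  25. -18.  -4. -45. -33.]
```

```bash

python3 -m inch '[{"x":0,"y":-0.1,"z":-0.05,"yaw":0},{"x":0,"y":0,"z":0,"yaw":0}]'
python3 plan.py .5744 .2526 .058 -85.2
```

```text
time_s: 23.87
tcp_pos: [0.5749, 0.2521, 0.0591]
eef_rot: [-179.5, 3.6, -85.2]
contact_force: [0.4, -0.2, -7.1]
gripper_width: 0.0499
now tool xyz units [-0.02  0.02  0.04] yaw units -0.01
after turn tool xyz units [-0.02  0.02  0.04] yaw units -0.01
t 23.87 tcp [0.5749 0.2521 0.0591] [-179.5     3.59  -85.24] F [ 0.4 -0.2 -7.1] w 0.0499 j [ 40.  25. -17.  -4. -46. -33.]
```

```bash

python3 -m inch '[{"x":0,"y":0,"z":0.05,"yaw":0},{"x":0,"y":0,"z":0.02,"yaw":0}]'
python3 -m inch '[{"x":0,"y":0,"z":0.02,"yaw":0},{"x":0,"y":0,"z":0,"yaw":0},{"x":0,"y":0,"z":0,"yaw":0},{"x":0,"y":0,"z":0,"yaw":0},{"x":0,"y":0,"z":-0.2,"yaw":0}]' 1
python3 -m inch '[{"x":0,"y":0,"z":-1,"yaw":0},{"x":0,"y":0,"z":-1,"yaw":0},{"x":0,"y":0,"z":-1,"yaw":0},{"x":-0.3,"y":0,"z":-1,"yaw":-0.8},{"x":-0.6,"y":0,"z":-0.3,"yaw":-1}]'
python3 -m inch '[{"x":-0.7,"y":0,"z":0,"yaw":-1},{"x":-0.9,"y":0,"z":0,"yaw":-1},{"x":-0.9,"y":0,"z":0,"yaw":-1},{"x":-0.9,"y":0,"z":0,"yaw":-1},{"x":-0.9,"y":0,"z":0,"yaw":-1}]'
python3 plan.py .53 .443 .1 -5.9
python3 - <<'E'
from bl2 import *
for n in("scene","top"):
    p,d=r.capture(n);cv2.imwrite(f"pics/{n}6.png",p[:,:,::-1]);rep2(n,d,R,.035,.09)
E
```

```text
time_s: 24.03
tcp_pos: [0.5746, 0.252, 0.0582]
eef_rot: [-179.6, 3.6, -85.2]
contact_force: [-2.3, -0.1, 5.3]
gripper_width: 0.0499
time_s: 24.45
tcp_pos: [0.5763, 0.2523, 0.0631]
eef_rot: [-179.4, 3.6, -85.2]
contact_force: [-0.5, 0.3, -1.1]
gripper_width: 0.0775
time_s: 24.87
tcp_pos: [0.5724, 0.2649, 0.1749]
eef_rot: [-179.2, 3.3, -78.0]
contact_force: [0.1, 0.7, 0.7]
gripper_width: 0.0877
time_s: 25.28
tcp_pos: [0.5373, 0.3678, 0.1892]
eef_rot: [-177.5, 2.8, -57.2]
contact_force: [0.8, 0.4, 0.5]
gripper_width: 0.0876
now tool xyz units [-2.69 -1.38  3.57] yaw units -12.84
after turn tool xyz units [-0.6  -2.96  3.57] yaw units -12.84
t 25.28 tcp [0.5373 0.3678 0.1892] [-177.47    2.85  -57.24] F [0.8 0.4 0.5] w 0.0876 j [ 50.  19.  -8.  -2. -60. -17.]
scene low 363 c 586.2 75.2 size 51.4 37.8 ang 2.5 z97 0.0589
scene mid 511 c 579.0 162.9 size 52.7 35.4 ang 3.2 z97 0.0672
scene tall 686 c 573.2 252.4 size 53.0 33.7 ang 5.1 z97 0.0757
top low 392 c 588.6 74.2 size 50.0 30.6 ang 4.7 z97 0.0601
top mid 404 c 580.8 162.4 size 49.9 30.5 ang 4.6 z97 0.0689
top tall 389 c 575.4 251.7 size 50.1 29.9 ang 4.6 z97 0.0768
```

```bash

python3 -m inch '[{"x":0.7,"y":0.3,"z":0,"yaw":1},{"x":0.9,"y":0.1,"z":0,"yaw":1},{"x":0.9,"y":0,"z":0,"yaw":1},{"x":0.9,"y":0,"z":0,"yaw":1},{"x":0.9,"y":0,"z":0.3,"yaw":1}]'
python3 -m inch '[{"x":0.3,"y":0,"z":0.5,"yaw":1},{"x":0.1,"y":0,"z":0.6,"yaw":0.6},{"x":0,"y":0,"z":0.6,"yaw":0}]'
python3 plan.py .5726 .252 .057 -85.2
```

```text
time_s: 25.8
tcp_pos: [0.5728, 0.2687, 0.178]
eef_rot: [-178.4, 3.7, -77.6]
contact_force: [1.4, 0.4, 0.3]
gripper_width: 0.0878
time_s: 26.05
tcp_pos: [0.5784, 0.2559, 0.137]
eef_rot: [-178.6, 4.0, -85.0]
contact_force: [-0.9, 0.2, -0.1]
gripper_width: 0.0871
now tool xyz units [0.14 0.24 3.2 ] yaw units 0.04
after turn tool xyz units [0.14 0.24 3.2 ] yaw units 0.04
t 26.05 tcp [0.5784 0.2559 0.137 ] [-178.6     3.96  -85.04] F [-0.9  0.2 -0.1] w 0.0871 j [ 40.  20. -13.  -3. -53. -33.]
```

```bash

python3 -m inch '[{"x":0.1,"y":0.08,"z":0.9,"yaw":0},{"x":0.1,"y":0.08,"z":0.8,"yaw":0},{"x":0.1,"y":0.05,"z":0.6,"yaw":0},{"x":0,"y":0,"z":0.3,"yaw":0}]'
python3 plan.py .5726 .252 .057 -85.2
```

```text
time_s: 26.38
tcp_pos: [0.576, 0.249, 0.0694]
eef_rot: [-178.6, 4.0, -85.5]
contact_force: [-1.1, 0.6, -0.5]
gripper_width: 0.0877
now tool xyz units [-0.13  0.13  0.49] yaw units -0.08
after turn tool xyz units [-0.13  0.13  0.49] yaw units -0.08
t 26.38 tcp [0.576  0.249  0.0694] [-178.56    3.98  -85.51] F [-1.1  0.6 -0.5] w 0.0877 j [ 40.  24. -18.  -3. -45. -33.]
```

```bash

python3 -m inch '[{"x":-0.1,"y":0.13,"z":0.4,"yaw":-0.08},{"x":0,"y":0,"z":0.05,"yaw":0},{"x":0,"y":0,"z":0,"yaw":0},{"x":0,"y":0,"z":0,"yaw":0}]' -1 20
python3 -m inch '[{"x":0,"y":0,"z":0,"yaw":0},{"x":0,"y":0,"z":0,"yaw":0},{"x":0,"y":0,"z":0,"yaw":0},{"x":0,"y":0,"z":0,"yaw":0}]' 
python3 plan.py .5726 .252 .057 -85.2
```

```text
time_s: 26.72
tcp_pos: [0.5728, 0.2514, 0.0569]
eef_rot: [-178.6, 3.9, -85.3]
contact_force: [0.0, 0.1, 0.1]
gripper_width: 0.0664
time_s: 27.05
tcp_pos: [0.5739, 0.2526, 0.0592]
eef_rot: [-178.4, 4.0, -85.2]
contact_force: [-0.2, 0.6, -7.0]
gripper_width: 0.05
now tool xyz units [0.02 0.05 0.09] yaw units -0.01
after turn tool xyz units [0.02 0.05 0.09] yaw units -0.01
t 27.05 tcp [0.5739 0.2526 0.0592] [-178.44    4.01  -85.24] F [-0.2  0.6 -7. ] w 0.05 j [ 40.  24. -19.  -3. -44. -33.]
```

Airborne slightly (full weight); shift back y +0.05, lower, release.

```bash

python3 -m inch '[{"x":0,"y":0.05,"z":0,"yaw":0},{"x":0,"y":0,"z":0.05,"yaw":0}]'
python3 plan.py .5726 .252 .057 -85.2
```

```text
time_s: 27.22
tcp_pos: [0.5728, 0.2526, 0.0588]
eef_rot: [-178.4, 4.0, -85.2]
contact_force: [-6.3, -1.8, 16.6]
gripper_width: 0.0499
now tool xyz units [0.02 0.01 0.07] yaw units -0.0
after turn tool xyz units [0.02 0.01 0.07] yaw units -0.0
t 27.22 tcp [0.5728 0.2526 0.0588] [-178.4     4.02  -85.22] F [-6.3 -1.8 16.6] w 0.0499 j [ 40.  24. -19.  -3. -44. -33.]
```

```bash

python3 -m inch '[{"x":0,"y":0,"z":0,"yaw":0},{"x":0,"y":0,"z":0,"yaw":0},{"x":0,"y":0,"z":0,"yaw":0},{"x":0,"y":0,"z":0,"yaw":0},{"x":0,"y":0,"z":-0.2,"yaw":0}]' 1
python3 -m inch '[{"x":0,"y":0,"z":-1,"yaw":0},{"x":0,"y":0,"z":-1,"yaw":0},{"x":0,"y":0,"z":-1,"yaw":0},{"x":-0.3,"y":0,"z":-1,"yaw":-0.8},{"x":-0.6,"y":0,"z":-0.3,"yaw":-1}]'
python3 -m inch '[{"x":-0.7,"y":0,"z":0,"yaw":-1},{"x":-0.9,"y":0,"z":0,"yaw":-1},{"x":-0.9,"y":0,"z":0,"yaw":-1},{"x":-0.9,"y":0,"z":0,"yaw":-1},{"x":-0.9,"y":0,"z":0,"yaw":-1}]'
python3 plan.py .53 .443 .1 -5.9
python3 - <<'E'
from bl2 import *
for n in("scene","top"):
    p,d=r.capture(n);cv2.imwrite(f"pics/{n}7.png",p[:,:,::-1]);rep2(n,d,R,.035,.09)
E
```

```text
time_s: 27.63
tcp_pos: [0.5727, 0.2524, 0.0647]
eef_rot: [-178.4, 4.0, -85.2]
contact_force: [-0.3, -0.1, 0.1]
gripper_width: 0.0781
time_s: 28.05
tcp_pos: [0.5661, 0.2639, 0.1761]
eef_rot: [-178.2, 3.6, -78.0]
contact_force: [0.8, 0.4, 0.7]
gripper_width: 0.0876
time_s: 28.47
tcp_pos: [0.5302, 0.3665, 0.1903]
eef_rot: [-176.5, 2.8, -57.3]
contact_force: [0.7, -0.3, 0.2]
gripper_width: 0.0877
now tool xyz units [-2.58 -1.65  3.61] yaw units -12.84
after turn tool xyz units [-0.32 -3.04  3.61] yaw units -12.84
t 28.47 tcp [0.5302 0.3665 0.1903] [-176.51    2.78  -57.26] F [ 0.7 -0.3  0.2] w 0.0877 j [ 51.  18. -10.  -2. -59. -18.]
scene low 359 c 586.3 74.8 size 51.3 34.4 ang 4.1 z97 0.0587
scene mid 511 c 578.8 162.5 size 52.7 34.4 ang 5.3 z97 0.067
scene tall 689 c 571.1 251.8 size 51.1 34.3 ang 4.2 z97 0.0755
top low 390 c 588.7 74.3 size 50.1 30.7 ang 4.7 z97 0.0601
top mid 403 c 581.0 162.5 size 50.0 30.4 ang 4.3 z97 0.0688
top tall 388 c 574.0 251.8 size 50.2 29.8 ang 4.6 z97 0.0768
```

```bash

python3 -m inch '[{"x":0,"y":0,"z":0,"yaw":-1},{"x":0,"y":0,"z":0,"yaw":-1},{"x":0,"y":0,"z":0,"yaw":-1},{"x":0,"y":0,"z":0,"yaw":-1},{"x":0,"y":0,"z":0,"yaw":-1}]'
python3 -m inch '[{"x":0,"y":-0.3,"z":0,"yaw":-1},{"x":0,"y":-0.4,"z":0,"yaw":-1},{"x":0,"y":-0.4,"z":0,"yaw":-1},{"x":0,"y":-0.4,"z":0,"yaw":-1},{"x":0,"y":-0.4,"z":0,"yaw":-1}]'
python3 -m inch '[{"x":0,"y":-0.4,"z":0.3,"yaw":-1},{"x":0,"y":-0.4,"z":0.4,"yaw":-1},{"x":0,"y":-0.2,"z":0.4,"yaw":-0.4}]'
python3 plan.py .53 .443 .1 -5.9
```

```text
time_s: 28.98
tcp_pos: [0.5286, 0.3677, 0.1913]
eef_rot: [-175.8, 1.4, -36.6]
contact_force: [0.4, -0.4, 0.6]
gripper_width: 0.0879
time_s: 29.4
tcp_pos: [0.5517, 0.4059, 0.1965]
eef_rot: [-175.6, -0.2, -16.1]
contact_force: [-0.2, 0.3, -0.4]
gripper_width: 0.0877
time_s: 29.65
tcp_pos: [0.5607, 0.4328, 0.1738]
eef_rot: [-175.5, -1.1, -6.1]
contact_force: [0.4, 0.1, 0.1]
gripper_width: 0.0879
now tool xyz units [-1.26 -0.27  2.95] yaw units -0.04
after turn tool xyz units [-1.26 -0.28  2.95] yaw units -0.04
t 29.65 tcp [0.5607 0.4328 0.1738] [-175.51   -1.12   -6.07] F [0.4 0.1 0.1] w 0.0879 j [ 53.  24.  -2.  -2. -59.  32.]
```

```bash

python3 -m inch '[{"x":-0.45,"y":0,"z":0.6,"yaw":0},{"x":-0.45,"y":0,"z":0.8,"yaw":0},{"x":-0.4,"y":0,"z":0.8,"yaw":0},{"x":0,"y":0,"z":0.5,"yaw":0}]'
python3 plan.py .53 .443 .04 -5.9
```

```text
time_s: 29.98
tcp_pos: [0.5319, 0.4412, 0.1049]
eef_rot: [-175.4, -1.2, -6.3]
contact_force: [-0.9, -1.2, -0.8]
gripper_width: 0.0879
now tool xyz units [-0.08 -0.06  2.6 ] yaw units -0.09
after turn tool xyz units [-0.08 -0.06  2.6 ] yaw units -0.09
t 29.98 tcp [0.5319 0.4412 0.1049] [-175.38   -1.23   -6.26] F [-0.9 -1.2 -0.8] w 0.0879 j [ 55.  26. -10.  -1. -50.  30.]
```

```bash

python3 -m inch '[{"x":-0.05,"y":0.05,"z":0.7,"yaw":-0.08},{"x":-0.05,"y":0.05,"z":0.7,"yaw":0},{"x":-0.03,"y":0.04,"z":0.5,"yaw":0},{"x":0,"y":0,"z":0.2,"yaw":0}]'
python3 plan.py .53 .443 .04 -5.9
python3 - <<'E'
from h import *
p,d=r.capture("scene");cv2.imwrite("pics/scene8.png",p[:,:,::-1])
cv2.imwrite("pics/v8.png",crop(p[:,:,::-1],140,170,320,350,3))
E
```

```text
time_s: 30.32
tcp_pos: [0.5293, 0.4395, 0.0487]
eef_rot: [-175.5, -1.1, -6.2]
contact_force: [-0.1, -0.3, -0.2]
gripper_width: 0.0878
now tool xyz units [ 0.01 -0.14  0.35] yaw units -0.07
after turn tool xyz units [ 0.01 -0.14  0.35] yaw units -0.07
t 30.32 tcp [0.5293 0.4395 0.0487] [-175.54   -1.15   -6.17] F [-0.1 -0.3 -0.2] w 0.0878 j [ 55.  29. -13.  -2. -44.  30.]
```

View pics/v8.png

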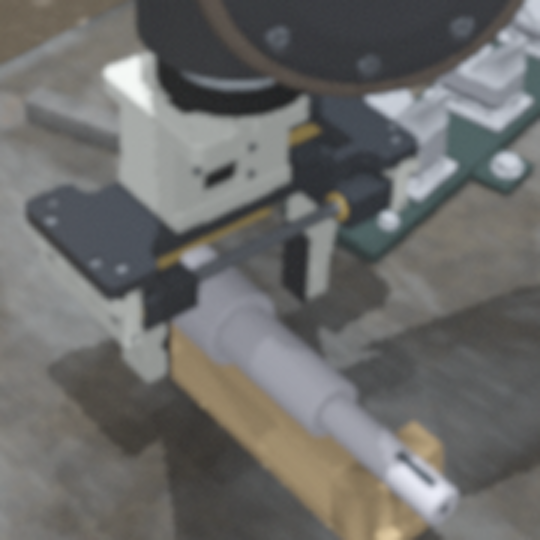

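```bash

python3 -m inch '[{"x":0,"y":-0.14,"z":0.33,"yaw":-0.06},{"x":0,"y":0,"z":0,"yaw":0},{"x":0,"y":0,"z":0,"yaw":0},{"x":0,"y":0,"z":0,"yaw":0}]' -1 30
python3 plan.py .53 .443 .04 -5.9
python3 -m inch '[{"x":0,"y":0,"z":0,"yaw":0},{"x":0,"y":0,"z":0,"yaw":0},{"x":0,"y":0,"z":0,"yaw":0},{"x":0,"y":0,"z":0,"yaw":0},{"x":0,"y":0,"z":0,"yaw":0}]' 
python3 plan.py .53 .443 .04 -5.9
```

```text
time_s: 30.7
tcp_pos: [0.5315, 0.4441, 0.0415]
eef_rot: [-175.5, -1.2, -6.0]
contact_force: [-0.5, -0.4, 0.1]
gripper_width: 0.0662
now tool xyz units [-0.05  0.05  0.06] yaw units -0.02
after turn tool xyz units [-0.05  0.05  0.06] yaw units -0.02
t 30.7 tcp [0.5315 0.4441 0.0415] [-175.51   -1.22   -5.99] F [-0.5 -0.4  0.1] w 0.0662 j [ 55.  30. -12.  -2. -43.  30.]
time_s: 31.12
tcp_pos: [0.5317, 0.4417, 0.0431]
eef_rot: [-175.6, -1.2, -6.0]
contact_force: [0.0, 4.4, -3.1]
gripper_width: 0.0435
now tool xyz units [-0.07 -0.04  0.12] yaw units -0.03
after turn tool xyz units [-0.07 -0.05  0.12] yaw units -0.03
t 31.12 tcp [0.5317 0.4417 0.0431] [-175.65   -1.22   -6.02] F [ 0.   4.4 -3.1] w 0.0435 j [ 55.  29. -12.  -1. -44.  30.]
```

```bash

python3 -m inch '[{"x":0,"y":-0.03,"z":-0.4,"yaw":0},{"x":0,"y":-0.06,"z":-0.7,"yaw":0},{"x":0,"y":-0.07,"z":-0.9,"yaw":0},{"x":0,"y":-0.07,"z":-0.9,"yaw":0},{"x":0,"y":0,"z":-0.9,"yaw":0}]'
python3 -m inch '[{"x":0,"y":0,"z":-0.9,"yaw":0},{"x":0,"y":0,"z":-0.3,"yaw":0.3}]'
python3 plan.py .5838 .1165 .15 -85.3
python3 - <<'E'
from h import *
p,d=r.capture("scene");cv2.imwrite("pics/scene9.png",p[:,:,::-1])
cv2.imwrite("pics/v9.png",crop(p[:,:,::-1],120,120,340,340,2.4))
E
```

```text
time_s: 31.53
tcp_pos: [0.5246, 0.4363, 0.1337]
eef_rot: [-176.4, -0.5, -6.1]
contact_force: [0.2, 0.9, -5.8]
gripper_width: 0.0434
time_s: 31.7
tcp_pos: [0.524, 0.435, 0.1687]
eef_rot: [-176.3, -0.5, -7.3]
contact_force: [1.0, 1.1, -5.3]
gripper_width: 0.0435
now tool xyz units [ 4.   12.33  0.75] yaw units 19.49
after turn tool xyz units [12.89 -1.34  0.75] yaw units 19.49
t 31.7 tcp [0.524  0.435  0.1687] [-176.28   -0.55   -7.33] F [ 1.   1.1 -5.3] w 0.0435 j [ 55.  22.  -6.  -1. -59.  28.]
```

View pics/v9.png

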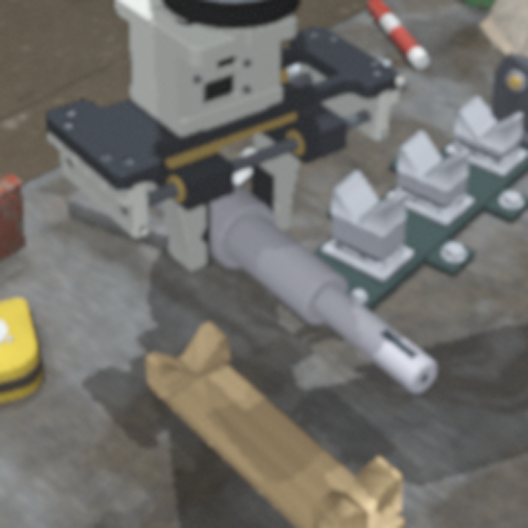

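```bash

python3 -m inch '[{"x":0.2,"y":0.4,"z":0,"yaw":0.6},{"x":0.25,"y":0.6,"z":0,"yaw":0.9},{"x":0.3,"y":0.6,"z":0,"yaw":1},{"x":0.35,"y":0.58,"z":0,"yaw":1},{"x":0.4,"y":0.55,"z":0,"yaw":1}]'
python3 -m inch '[{"x":0.43,"y":0.52,"z":0,"yaw":1},{"x":0.47,"y":0.49,"z":0,"yaw":1},{"x":0.5,"y":0.45,"z":0,"yaw":1},{"x":0.53,"y":0.4,"z":0,"yaw":1},{"x":0.56,"y":0.35,"z":0,"yaw":1}]'
python3 -m inch '[{"x":0.6,"y":0.3,"z":0,"yaw":1},{"x":0.62,"y":0.25,"z":0,"yaw":1},{"x":0.64,"y":0.2,"z":0,"yaw":1},{"x":0.66,"y":0.15,"z":0,"yaw":1},{"x":0.67,"y":0.1,"z":0,"yaw":1}]'
python3 plan.py .5838 .1165 .15 -85.3
```

```text
time_s: 32.17
tcp_pos: [0.5397, 0.3597, 0.1597]
eef_rot: [-176.4, 0.9, -26.1]
contact_force: [-0.0, 0.4, -4.9]
gripper_width: 0.0434
time_s: 32.58
tcp_pos: [0.5557, 0.2723, 0.1463]
eef_rot: [-177.6, 2.3, -47.4]
contact_force: [-0.4, 0.5, -4.7]
gripper_width: 0.0434
time_s: 33.0
tcp_pos: [0.5755, 0.1862, 0.1335]
eef_rot: [-179.3, 3.0, -68.7]
contact_force: [-0.1, 0.0, -3.9]
gripper_width: 0.0433
now tool xyz units [ 2.72  0.7  -0.66] yaw units 4.14
after turn tool xyz units [ 2.81 -0.1  -0.66] yaw units 4.14
t 33.0 tcp [0.5755 0.1862 0.1335] [-179.33    3.03  -68.74] F [-0.1  0.  -3.9] w 0.0433 j [ 35.  19. -15.  -3. -55. -11.]
```

```bash

python3 -m inch '[{"x":0.65,"y":0.08,"z":-0.1,"yaw":1},{"x":0.65,"y":0.03,"z":-0.1,"yaw":1},{"x":0.6,"y":0,"z":-0.1,"yaw":1},{"x":0.5,"y":0,"z":0,"yaw":0.8},{"x":0.15,"y":0,"z":0,"yaw":0}]'
python3 plan.py .5838 .1165 .09 -85.3
python3 - <<'E'
from h import *
for n in("scene","top"):
    p,d=r.capture(n);cv2.imwrite(f"pics/{n}10.png",p[:,:,::-1]);np.save(f"pics/{n}10.npy",d)
a=crop(cv2.imread("pics/top10.png"),230,140,420,270,2);b=crop(cv2.imread("pics/scene10.png"),200,100,380,260,2.2)
cv2.imwrite("pics/v10.png",np.hstack([a,b[:a.shape[0]]]))
E
```

```text
time_s: 33.42
tcp_pos: [0.5851, 0.117, 0.1295]
eef_rot: [179.1, 2.9, -85.4]
contact_force: [-0.3, -0.2, -6.4]
gripper_width: 0.0429
now tool xyz units [0.02 0.05 1.58] yaw units -0.03
after turn tool xyz units [0.02 0.05 1.58] yaw units -0.03
t 33.42 tcp [0.5851 0.117  0.1295] [179.09   2.95 -85.42] F [-0.3 -0.2 -6.4] w 0.0429 j [ 28.  19. -16.  -4. -55. -21.]
```

View pics/v10.png

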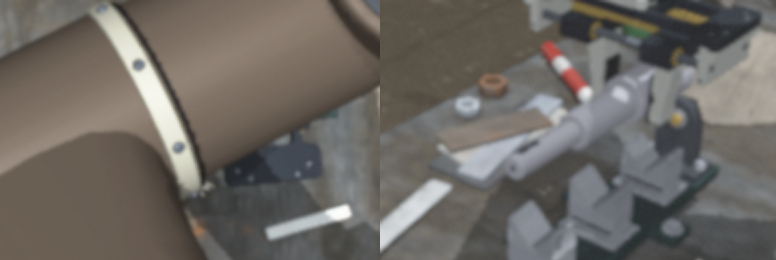

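```bash
cat > sp.py <<'E'
from h import *
from scipy.optimize import least_squares
def axis(n,d,zlo,zhi,x0=.578):
    c=cloud(n,d);m=(abs(c[...,0]-x0)<.05)&(c[...,1]>.03)&(c[...,1]<.32)&(c[...,2]>zlo)&(c[...,2]<zhi)&(d>0)
    P=c[m];print(n,"n",len(P),"y range",np.percentile(P[:,1],[.5,99.5]).round(4))
    out=[]
    for y in np.arange(.05,.31,.02):
        q=P[abs(P[:,1]-y)<.008]
        if len(q)<15: continue
        for R in(.022,.016,.010):
            s=least_squares(lambda v:np.hypot(q[:,0]-v[0],q[:,2]-v[1])-R,[np.median(q[:,0])+.005,np.median(q[:,2])-.008],loss="soft_l1",f_scale=.001)
            e=np.median(abs(s.fun));out.append((y,R,*s.x,e,len(q)))
        b=min(out[-3:],key=lambda t:t[4]);print("y",round(y,3),"R",b[1],"x",b[2].round(4),"z",b[3].round(4),"err",b[4].round(4),b[5])
E
python3 - <<'E'
from sp import *
axis("scene",np.load("pics/scene10.npy"),.09,.19)
E
```

```text
scene n 1857 y range [0.0499 0.2904]
y 0.05 R 0.016 x 0.5833 z 0.1303 err 0.0004 28
y 0.07 R 0.022 x 0.5884 z 0.1311 err 0.0006 19
y 0.11 R 0.022 x 0.5652 z 0.1574 err 0.0089 186
y 0.13 R 0.022 x 0.5839 z 0.1464 err 0.0111 628
y 0.15 R 0.016 x 0.5814 z 0.1371 err 0.0007 89
y 0.17 R 0.016 x 0.5801 z 0.138 err 0.0007 94
y 0.19 R 0.016 x 0.5783 z 0.1395 err 0.0005 99
y 0.21 R 0.016 x 0.579 z 0.1383 err 0.0021 148
y 0.23 R 0.01 x 0.5751 z 0.1423 err 0.0007 69
y 0.25 R 0.01 x 0.5736 z 0.1435 err 0.0006 70
y 0.27 R 0.01 x 0.572 z 0.1451 err 0.0006 78
y 0.29 R 0.01 x 0.5709 z 0.1457 err 0.0019 98
```

```bash

python3 -m inch '[{"x":0.06,"y":0.02,"z":0.4,"yaw":0.02},{"x":0.06,"y":0.02,"z":0.5,"yaw":0},{"x":0.04,"y":0,"z":0.4,"yaw":0},{"x":0,"y":0,"z":0.2,"yaw":0}]'
python3 plan.py .5835 .1155 .064 -85.4
python3 - <<'E'
from sp import *
p,d=r.capture("scene");cv2.imwrite("pics/scene11.png",p[:,:,::-1])
axis("scene",d,.079,.15)
E
```

```text
time_s: 33.85
tcp_pos: [0.5836, 0.118, 0.0892]
eef_rot: [179.2, 3.0, -85.0]
contact_force: [0.3, 0.4, -5.8]
gripper_width: 0.0433
now tool xyz units [0.1  0.01 1.01] yaw units 0.11
after turn tool xyz units [0.1  0.01 1.01] yaw units 0.11
t 33.85 tcp [0.5836 0.118  0.0892] [179.22   3.04 -84.96] F [ 0.3  0.4 -5.8] w 0.0433 j [ 28.  21. -18.  -4. -50. -21.]
scene n 1722 y range [0.0531 0.291 ]
y 0.05 R 0.022 x 0.5887 z 0.0914 err 0.0005 16
y 0.11 R 0.022 x 0.5637 z 0.1173 err 0.0096 159
y 0.13 R 0.022 x 0.5835 z 0.1037 err 0.0102 581
y 0.15 R 0.016 x 0.5798 z 0.0964 err 0.0005 91
y 0.17 R 0.016 x 0.5779 z 0.098 err 0.0006 93
y 0.19 R 0.016 x 0.576 z 0.0992 err 0.0006 87
y 0.21 R 0.016 x 0.5768 z 0.0989 err 0.0022 146
y 0.23 R 0.01 x 0.5728 z 0.1018 err 0.0006 64
y 0.25 R 0.01 x 0.571 z 0.1034 err 0.0006 69
y 0.27 R 0.01 x 0.5695 z 0.1049 err 0.0005 72
y 0.29 R 0.01 x 0.5687 z 0.1056 err 0.0016 95
```

```bash

python3 -m inch '[{"x":0.07,"y":0,"z":0.3,"yaw":0},{"x":0.06,"y":0,"z":0.25,"yaw":0},{"x":0,"y":0,"z":0.1,"yaw":0}]'
python3 plan.py .5833 .1155 .064 -85
python3 - <<'E'
from sp import *
p,d=r.capture("scene");cv2.imwrite("pics/scene12.png",p[:,:,::-1])
axis("scene",d,.072,.13)
E
```

```text
time_s: 34.15
tcp_pos: [0.5831, 0.1166, 0.0704]
eef_rot: [179.1, 3.0, -84.8]
contact_force: [-0.3, 0.2, -5.7]
gripper_width: 0.0432
now tool xyz units [ 0.04 -0.    0.25] yaw units 0.04
after turn tool xyz units [ 0.04 -0.    0.25] yaw units 0.04
t 34.15 tcp [0.5831 0.1166 0.0704] [179.15   3.   -84.83] F [-0.3  0.2 -5.7] w 0.0432 j [ 28.  22. -19.  -4. -48. -20.]
scene n 1624 y range [0.0618 0.29  ]
y 0.11 R 0.022 x 0.5633 z 0.1041 err 0.0084 151
y 0.13 R 0.022 x 0.5847 z 0.0916 err 0.0105 480
y 0.15 R 0.016 x 0.5793 z 0.0777 err 0.0007 88
y 0.17 R 0.016 x 0.5774 z 0.0791 err 0.0006 85
y 0.19 R 0.016 x 0.5756 z 0.0806 err 0.0005 90
y 0.21 R 0.016 x 0.5759 z 0.0785 err 0.0023 127
y 0.23 R 0.01 x 0.5718 z 0.0832 err 0.0005 66
y 0.25 R 0.01 x 0.569 z 0.0834 err 0.0016 94
y 0.27 R 0.01 x 0.5681 z 0.0857 err 0.0009 86
y 0.29 R 0.01 x 0.5676 z 0.0864 err 0.0018 85
```

```bash

python3 -m inch '[{"x":0.03,"y":-0.02,"z":0.07,"yaw":0.1},{"x":0.02,"y":0,"z":0.08,"yaw":0}]'
python3 plan.py .5833 .1155 .064 -85.2
```

```text
time_s: 34.37
tcp_pos: [0.5844, 0.1159, 0.0667]
eef_rot: [179.2, 3.0, -85.2]
contact_force: [1.1, 0.4, -2.2]
gripper_width: 0.0433
now tool xyz units [0.01 0.04 0.11] yaw units -0.01
after turn tool xyz units [0.01 0.04 0.11] yaw units -0.01
t 34.37 tcp [0.5844 0.1159 0.0667] [179.19   3.   -85.24] F [ 1.1  0.4 -2.2] w 0.0433 j [ 28.  23. -19.  -4. -48. -20.]
```

```bash

python3 -m inch '[{"x":0,"y":0.03,"z":0.06,"yaw":0}]' - 14
python3 -m inch '[{"x":0,"y":0,"z":0.06,"yaw":0}]' 
python3 -m inch '[{"x":0,"y":0,"z":0.06,"yaw":0}]' 
python3 - <<'E'
from sp import *
p,d=r.capture("scene");cv2.imwrite("pics/scene13.png",p[:,:,::-1])
axis("scene",d,.07,.12)
E
```

```text
time_s: 34.45
tcp_pos: [0.5843, 0.1161, 0.0655]
eef_rot: [179.3, 3.0, -85.2]
contact_force: [0.5, 0.2, -4.5]
gripper_width: 0.0436
time_s: 34.53
tcp_pos: [0.5845, 0.1163, 0.0643]
eef_rot: [179.3, 3.0, -85.2]
contact_force: [-4.9, 2.3, 6.0]
gripper_width: 0.0433
time_s: 34.62
tcp_pos: [0.5845, 0.1163, 0.0641]
eef_rot: [179.3, 3.0, -85.2]
contact_force: [-7.0, -0.7, 16.1]
gripper_width: 0.0438
scene n 1537 y range [0.1005 0.2894]
y 0.11 R 0.022 x 0.5643 z 0.0989 err 0.0063 146
y 0.13 R 0.022 x 0.5858 z 0.0968 err 0.01 449
y 0.15 R 0.016 x 0.5808 z 0.0694 err 0.0008 79
y 0.17 R 0.016 x 0.5789 z 0.0693 err 0.0007 83
y 0.19 R 0.016 x 0.5775 z 0.0694 err 0.0007 81
y 0.21 R 0.016 x 0.5765 z 0.0662 err 0.0025 108
y 0.23 R 0.01 x 0.5735 z 0.0695 err 0.0007 63
y 0.25 R 0.016 x 0.5747 z 0.0646 err 0.0019 119
y 0.27 R 0.016 x 0.5742 z 0.0647 err 0.0013 99
y 0.29 R 0.01 x 0.5683 z 0.0687 err 0.0011 58
```

```bash

python3 -m inch '[{"x":0,"y":0.04,"z":-0.03,"yaw":0},{"x":0,"y":0,"z":0,"yaw":0}]' - 5
python3 plan.py .5833 .1155 .064 -85.2
python3 -m inch '[{"x":0,"y":0,"z":0,"yaw":0},{"x":0,"y":0,"z":0,"yaw":0},{"x":0,"y":0,"z":0,"yaw":0},{"x":0,"y":0,"z":0,"yaw":0},{"x":0,"y":0,"z":0,"yaw":0}]' 1
python3 -m inch '[{"x":0,"y":0,"z":0,"yaw":0},{"x":0,"y":0,"z":0,"yaw":0},{"x":0,"y":0,"z":-0.3,"yaw":0}]'
python3 plan.py .5833 .1155 .1 -85.2
```

```text
time_s: 34.83
tcp_pos: [0.5837, 0.1163, 0.0659]
eef_rot: [179.4, 3.1, -85.2]
contact_force: [0.8, -0.2, -4.4]
gripper_width: 0.0439
now tool xyz units [0.03 0.02 0.08] yaw units -0.0
after turn tool xyz units [0.03 0.02 0.08] yaw units -0.0
t 34.83 tcp [0.5837 0.1163 0.0659] [179.41   3.07 -85.21] F [ 0.8 -0.2 -4.4] w 0.0439 j [ 28.  23. -20.  -4. -47. -20.]
time_s: 35.25
tcp_pos: [0.5859, 0.1169, 0.068]
eef_rot: [179.7, 3.1, -85.2]
contact_force: [0.4, -0.8, -0.1]
gripper_width: 0.0715
time_s: 35.5
tcp_pos: [0.5853, 0.1163, 0.0745]
eef_rot: [179.6, 3.1, -85.2]
contact_force: [0.6, -0.0, -0.1]
gripper_width: 0.0863
now tool xyz units [ 0.02  0.08 -1.02] yaw units 0.01
after turn tool xyz units [ 0.02  0.08 -1.02] yaw units 0.01
t 35.5 tcp [0.5853 0.1163 0.0745] [179.59   3.09 -85.17] F [ 0.6 -0.  -0.1] w 0.0863 j [ 28.  22. -19.  -4. -48. -20.]
```

```bash

python3 -m inch '[{"x":0.06,"y":0,"z":-0.8,"yaw":0},{"x":0.05,"y":0,"z":-1,"yaw":0},{"x":0,"y":0,"z":-1,"yaw":0},{"x":0,"y":0,"z":-1,"yaw":0},{"x":0,"y":0,"z":-1,"yaw":0}]'
python3 -m inch '[{"x":0,"y":0,"z":-1,"yaw":0},{"x":0.4,"y":0.2,"z":-1,"yaw":0},{"x":0.8,"y":0.3,"z":-1,"yaw":0},{"x":1,"y":0.3,"z":-0.5,"yaw":0},{"x":1,"y":0.3,"z":-0.1,"yaw":0}]'
python3 -m inch '[{"x":1,"y":0.3,"z":0,"yaw":0},{"x":1,"y":0.2,"z":0,"yaw":0},{"x":1,"y":0.2,"z":-0.1,"yaw":0},{"x":1,"y":0.1,"z":-0.1,"yaw":0},{"x":1,"y":0,"z":-0.1,"yaw":0}]'
python3 -m inch '[{"x":1,"y":0,"z":0,"yaw":0},{"x":1,"y":0,"z":0,"yaw":0},{"x":1,"y":0,"z":0,"yaw":0},{"x":0.6,"y":0,"z":0,"yaw":0},{"x":0.2,"y":0,"z":0,"yaw":0}]'
python3 - <<'E'
from sp import *
from bl2 import rep2,R
for n in("scene","top"):
    p,d=r.capture(n);cv2.imwrite(f"pics/{n}14.png",p[:,:,::-1]);np.save(f"pics/{n}14.npy",d)
    axis(n,d,.062,.11);rep2(n,d,R,.026,.056)
a=crop(cv2.imread("pics/top14.png"),230,150,410,230,2.1);b=crop(cv2.imread("pics/scene14.png"),220,120,370,270,2.8)
cv2.imwrite("pics/v14a.png",a);cv2.imwrite("pics/v14.png",b)
E
```

```text
time_s: 35.92
tcp_pos: [0.584, 0.1055, 0.1957]
eef_rot: [179.0, 2.9, -85.2]
contact_force: [0.4, 1.0, -0.4]
gripper_width: 0.0877
time_s: 36.33
tcp_pos: [0.5668, 0.0196, 0.2954]
eef_rot: [179.6, 2.9, -84.8]
contact_force: [1.3, 0.1, 0.1]
gripper_width: 0.0877
time_s: 36.75
tcp_pos: [0.5557, -0.1126, 0.3039]
eef_rot: [-179.9, 3.0, -84.7]
contact_force: [0.9, -0.0, -0.8]
gripper_width: 0.0873
time_s: 37.17
tcp_pos: [0.563, -0.2156, 0.3032]
eef_rot: [-179.7, 2.9, -84.8]
contact_force: [0.6, 0.5, 0.8]
gripper_width: 0.0877
scene n 1841 y range [0.031  0.2898]
y 0.05 R 0.022 x 0.589 z 0.0692 err 0.0006 77
y 0.07 R 0.022 x 0.5872 z 0.0693 err 0.0007 99
y 0.09 R 0.022 x 0.5857 z 0.0691 err 0.0007 109
y 0.11 R 0.022 x 0.584 z 0.0693 err 0.0007 110
y 0.13 R 0.022 x 0.5827 z 0.068 err 0.0017 175
y 0.15 R 0.016 x 0.5796 z 0.0691 err 0.0009 104
y 0.17 R 0.016 x 0.5777 z 0.069 err 0.0013 124
y 0.19 R 0.016 x 0.5772 z 0.0697 err 0.0006 100
y 0.21 R 0.016 x 0.5772 z 0.0662 err 0.0025 127
y 0.23 R 0.01 x 0.573 z 0.0693 err 0.0009 78
y 0.25 R 0.016 x 0.5736 z 0.0638 err 0.0029 154
y 0.27 R 0.016 x 0.
[... 293 characters left out ...]
856]
y 0.05 R 0.022 x 0.5906 z 0.0695 err 0.0008 147
y 0.07 R 0.022 x 0.5889 z 0.0696 err 0.0008 184
y 0.09 R 0.022 x 0.5875 z 0.0695 err 0.0008 183
y 0.11 R 0.022 x 0.5859 z 0.0697 err 0.0007 180
y 0.13 R 0.022 x 0.5844 z 0.0688 err 0.0012 186
y 0.15 R 0.016 x 0.5822 z 0.0699 err 0.0011 175
y 0.17 R 0.016 x 0.5805 z 0.0696 err 0.0013 194
y 0.19 R 0.016 x 0.5791 z 0.0699 err 0.0008 130
y 0.21 R 0.01 x 0.5772 z 0.0752 err 0.0026 109
y 0.23 R 0.01 x 0.5756 z 0.0699 err 0.0007 91
y 0.25 R 0.016 x 0.5744 z 0.0642 err 0.0026 205
y 0.27 R 0.01 x 0.5729 z 0.0702 err 0.0012 117
y 0.29 R 0.01 x 0.5718 z 0.07 err 0.0007 30
top low 23 c 588.7 73.9 size 50.2 30.1 ang 4.4 z97 0.056
top mid 18
top tall 12
```

View pics/v14.png

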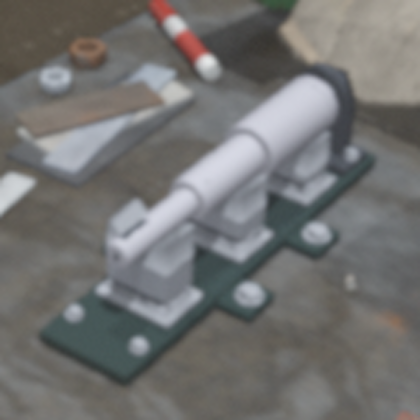

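View pics/v14a.png

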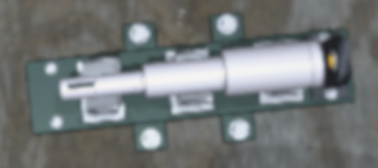

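```bash
python3 - <<'E'
from h import *
print(r.close_job(), r.get_state()["time_s"])
E
```

```text
the job is handed in; nothing more can be done
the job is handed in; nothing more can be done
```

The V-blocks are on the pads with the lowest next to the end stop, then the middle, then the tallest. The spindle lies in them, thick end at the stop screw. I handed the job in at about 37 s.

**Blocks:** The tallest block first landed about 1.5 mm off the line. I gripped it again twice, and the last check before the spindle went in put all three in line to within about 0.3 mm. They sat centred on their pads to about 1–2 mm; the low one was about 1–2 mm off along the bed, away from the stop.

**Spindle:** By then the tool had drifted to a tilt of about 3–5°, so the spindle hung with its thin end high. I lowered it until the thick end touched the lowest V, and it levelled as it settled. I then eased the grip. The force reading showed I may still have held it about 1 mm up when I opened the gripper.

**Last checks, arm clear and nothing touched:**
- **Level:** both cameras put the spindle axis at 69–70 mm above the bench along its whole length, against 69 mm nominal.
- **In line:** its direction along the bed matches the block line measured before seating.
- **Stop gap:** I estimate about 9 mm to the stop screw, against "some 8 mm". This comes from the thin-end position; I did not see the gap itself.
- **Not confirmed:** the block positions could not be re-measured once the spindle covered them. A few readings at the diameter steps and near the tallest block were off by up to 6 mm, with poor fits there.

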